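# Make up a soldering kit and a taping kit

## Task

Make up two repair kits from the stock on the bench. The soldering kit goes in the three-cell tray: a line connector in its narrow cell (dark strip on the floor), the solder reel in the middle cell and the tip-cleaner tin in the other end cell; the taping kit goes in the two-cell tray: the other line connector in its narrow cell and the roll of black tape in the wider one. Everything lies level on the floor of its cell, well inside it, the reel, the tin and the tape the same way up as they are now, the connectors lengthwise in their cells, either end first.

Things in the scene. Friction and masses are not known exactly. Their poses are not given: they have to be found in the camera images.
- tray3: three-cell grey plastic kit tray, fixed, 114 x 224 x 6 mm (x, y, z). Origin: centre of underside. Cells in a row along y, centres at x = 0, each 108 mm long in x: narrow end cell for a connector, 56 mm wide, dark strip on its floor, centre y = +81 mm; middle cell, 78 wide, dark disc, y = +11 mm; other end cell, 78 wide, dark disc, y = -70 mm. Floor 3 mm, walls 6 mm above the bench, 3 mm thick
- tray2: two-cell grey plastic kit tray, fixed, 114 x 143 x 6 mm (x, y, z). Origin: centre of underside. Cells in a row along y, centres at x = 0, each 108 mm long in x: narrow cell for a connector, 56 mm wide, dark strip on its floor, centre y = +40.5 mm; wider cell, 78 mm wide, dark disc on its floor, centre y = -29.5 mm. Floor 3 mm, walls 6 mm above the bench, 3 mm thick
- reel_mid (a point): solder reel standing upright: dark flanges and silver-white wire, round, diameter 54 mm, 40 mm tall, 0.26 kg, loose. The point is its centre, 20 mm above what it stands on; z is its axis. A fixed bench vise 210 mm tall stands behind the work (x over 0.63, y 0.05 to 0.28 m from the robot base): keep in front of it when carrying
- tin_mid (a point): tip-cleaner tin: round open metal tin filled with brass wool, diameter 54 mm, 27 mm tall, 0.05 kg, loose. The point is its centre, 13.5 mm above what it stands on; z up
- tape_mid (a point): roll of black tape lying flat: round, diameter 55 mm, 19 mm tall, 0.05 kg, loose; grip it across the outside. The point is its centre, 9.5 mm above what it lies on; z is its axis
- plug_a_mid (a point): line connector (identical to the other one): white shell 58 mm long with a black tapered tail, 19 x 88 x 20 mm (x, y, z) overall, 0.05 kg, lying flat; loose. The point is its middle, 9.5 mm above what it lies on; y is its long axis, tail towards +y. The shell (19 mm wide, the part to grip) reaches from y = -44 to y = +14 mm, the tail from there to +44 mm
- plug_b_mid (a point): line connector (identical to the other one): white shell 58 mm long with a black tapered tail, 19 x 88 x 20 mm (x, y, z) overall, 0.05 kg, lying flat; loose. The point is its middle, 9.5 mm above what it lies on; y is its long axis, tail towards +y. The shell (19 mm wide, the part to grip) reaches from y = -44 to y = +14 mm, the tail from there to +44 mm

How it is judged:
At the end, for the whole second after the job is handed in: Each thing level on its own cell floor (within 4 mm, tilt below 0.15 rad): reel, tin and tape within 12 mm of the cell centre along tray y and 27 mm along x; one connector per narrow cell, within 20 mm along y and 15 mm along x, long axis within 0.5 rad of tray x (x of reel_mid in the frame of tray3 between -0.027 and 0.027 m and y of reel_mid in the frame of tray3 between -0.001 and 0.023 m and z of reel_mid in the frame of tray3 below 0.027 m and angle between each of reel_mid, tin_mid, tape_mid's own z axis and vertical below 0.15 rad and x of tin_mid in the frame of tray3 between -0.027 and 0.027 m and y of tin_mid in the frame of tray3 between -0.082 and -0.058 m and z of tin_mid in the frame of tray3 below 0.0205 m and x of tape_mid in the frame of tray2 between -0.027 and 0.027 m and y of tape_mid in the frame of tray2 between -0.0415 and -0.0175 m and z of tape_mid in the frame of tray2 below 0.0165 m and ((x of plug_a_mid in the frame of tray3 between -0.015 and 0.015 m and y of plug_a_mid in the frame of tray3 between 0.061 and 0.101 m and z of plug_a_mid in the frame of tray3 below 0.0165 m and angle between the y axis of plug_a_mid and the x axis of tray3, either way round below 0.5 rad and angle between plug_a_mid's own y axis and vertical between 1.42 and 1.72 rad and x of plug_b_mid in the frame of tray2 between -0.015 and 0.015 m and y of plug_b_mid in the frame of tray2 between 0.0205 and 0.0605 m and z of plug_b_mid in the frame of tray2 below 0.0165 m and angle between the y axis of plug_b_mid and the x axis of tray2, either way round below 0.5 rad and angle between plug_b_mid's own y axis and vertical between 1.42 and 1.72 rad) or (x of plug_b_mid in the frame of tray3 between -0.015 and 0.015 m and y of plug_b_mid in the frame of tray3 between 0.061 and 0.101 m and z of plug_b_mid in the frame of tray3 below 0.0165 m and angle between the y axis of plug_b_mid and the x axis of tray3, either way round below 0.5 rad and angle between plug_b_mid's own y axis and vertical between 1.42 and 1.72 rad and x of plug_a_mid in the frame of tray2 between -0.015 and 0.015 m and y of plug_a_mid in the frame of tray2 between 0.0205 and 0.0605 m and z of plug_a_mid in the frame of tray2 below 0.0165 m and angle between the y axis of plug_a_mid and the x axis of tray2, either way round below 0.5 rad and angle between plug_a_mid's own y axis and vertical between 1.42 and 1.72 rad))); the robot touches nothing.
It also fails if it takes over 112 s, if anything falls off the work surface, if the arm or the gripper's body presses on something with over 40 N, if the wrist force passes 120 N, or if a joint passes its speed limit or range.

## Robot

A 6-joint arm with a two-finger parallel gripper is mounted at the origin on a cart in front of the work surface, level with it; the furniture and walls round the work are solid. World frame = base frame: x ahead of the robot, y to its left, z up, the work surface at z = 0. Lengths are in m, angles in rad, forces in N, time in s.
With the tool pointing down it reaches from about 0.4 to 0.825 m from the base axis. Payload 7 kg.
Tool frame: the origin (TCP) lies midway between the tips of the shut fingers; the grasp point (between the pads) lies 19 mm behind it; z points along the fingers, y is the line along which they close (so a half turn about z gives the same grasp; the last joint's range is limited). The gripper opens to 88 mm and grips with 3 to 60 N. Pads are 19 mm wide; open, the fingers measure 130 mm over their backs; the gripper's body (78 mm by 193 mm) begins 47 mm behind the grasp point.
Start: joints at [-0.839, 0.359, 0.012, 0, -1.224, -0.288], TCP at [0.29, -0.61, 0.227] pointing down, gripper open.
Joint ranges: [-3.07, 3.07], [-1.43, 2.12], [-1.02, 1.25], [-3.03, 1.67], [-3.05, -0], [-3.03, 3.03]. Speed limits (rad/s): [2.39, 2.39, 3.01, 3.14, 3.14, 3.14].

## Interface

Orientations are given as [roll, pitch, yaw] about the fixed x, y, z axes, in that order (R = Rz(yaw) Ry(pitch) Rx(roll)).
In Python, from station import get_state, grab_frame, calibration, job_done, boxes_of, regions_of, spot_point gives the robot as it stands. The module is installed in compiled form; this text tells all that it offers.
- The arm moves only by the tool arm_command, never from a script. Its argument "commands" is a list of rows, each an object of numbers: "tx", "ty", "tz": the shift along the tool's x, y, z each as a share of 25 cm, from -1 to 1; "twist": the turn about the tool's z as a share of 180 degrees, from -1 to 1. A call has exactly 8 rows; each row is the pose to reach, as a shift and turn from the pose commanded when the call began, along the tool's axes at that moment, turning the shorter way round; what a row does not reach only later rows make up. A row lasts 1/12 s, in which the tool goes at most 41.7 mm and 7.16 degrees, less where a joint would pass 70% of its speed; a pose out of reach is approached as far as the arm can. A call with a number of a shift or a turn outside -1 to 1 is refused whole. A call with a gripper value outside its range is refused whole. "claw" is the opening, from 0 (shut) to 1 (fully open), set as the call begins (left out, the last holds). The fingers move at their own pace and stop on an object; "grip_force" is the grip in N (left out, the last holds). Time passes only in rows, so rows that repeat a pose let the fingers close, or fill a call up. It gives the time, the measured TCP pose, the force, the opening and the grip force at its end, in the units of the state.
- get_state(): the state, without advancing time (a new reading comes with each control period).
- grab_frame(name): name is "side" or "top"; returns the picture (384x512x3 uint8, red, green, blue); there is no depth.
- calibration(name): a dict with "camera_matrix" (3x3 intrinsics, pixels), "k1" (the pictures are not rectified: a ray, as slopes to the right and down, at radius r is drawn at 1 + k1 r^2 times it, then the intrinsics apply), "extrinsics" (4x4, takes a point from camera to world coordinates). Camera axes: x right, y down, z forward; pixel columns grow to the right and rows downward; lengths in m; the calibration is good to about 2 mm. A picture is of the moment at which its call begins. calibration takes no time and is no camera call.
- job_done(): hands the job in; it is judged then, once.
Trained networks look in the newest picture that a camera, given by its name, has taken for a name from the list of things; names that differ only in an ending like _2 or _b are one class to them, and where a whole thing is asked for, a point or a joint stands for the part that bears it (a point fixed in the world has none). Each returns a list of dicts, best first, with "score" (0 to 1); they miss things now and then, are a little off and sometimes report something else, mostly with a low value. They report only what shows in the picture. A call takes as long as a camera call.
- boxes_of(query, camera): "rect" ([left, top, right, bottom] in pixels, round what is visible of it).
- regions_of(query, camera): "region" (384x512 bool, what is visible of it) and "rect" ([left, top, right, bottom] in pixels, round what is visible of it).
- spot_point(query, camera): "uv" ([column, row] in pixels: a listed point, or the origin of a listed thing).
The state is a dict: "t": time; "q": joint angles; "qd": joint speeds; "joint_efforts": joint torques, N m; "eef_pos": TCP position; "ee_rot": TCP orientation; "force": force on the tool from outside, world axes, zero at the start; "moment": the same for the moment, N m; "width": finger opening in m; "gripper_force": force on a finger pad.
Only numpy, scipy, OpenCV 4.12 (cv2) and the standard library are available. Lean on these libraries where they do the work, as an engineer would, in place of code of your own. Each camera call takes 0.05 s, during which the arm holds its last target. There are 200 camera calls.

## Working session

There is one attempt and no reset: what is moved stays moved. The work goes in short steps, Python scripts to look and compute and a tool call to move; the robot and the scene stay as the last step left them, time stands still between calls to the robot, and variables do not carry over. Pictures are saved under pics/ and viewed, at most 14 in all, crops included, and the job is handed in when it is done.

Besides the shell and the picture viewer there is one more tool, called after "Emit:" by a JSON object that holds its "fn" and its "kwargs", one argument or row to a line. arm_command: Moves the arm, as the interface text tells. Shift numbers are shares of 25 cm and turn numbers shares of 180 degrees, none past 1 either way. Its arguments: {"type":"object","properties":{"commands":{"type":"array"},"claw":{"type":"number"},"grip_force":{"type":"number"}},"required":["commands"]}

```bash
mkdir -p pics; cat > h.py <<'E'
import numpy as np, cv2
from station import *
def ray(cam,uv):
    c=calibration(cam);K=np.array(c["camera_matrix"]);E=np.array(c["extrinsics"])
    d=np.array([(uv[0]-K[0,2])/K[0,0],(uv[1]-K[1,2])/K[1,1]]);s=d.copy()
    for _ in range(20): s=d/(1+c["k1"]*(s@s))
    return E[:3,3],E[:3,:3]@np.array([s[0],s[1],1])
def at(cam,uv,z):
    o,d=ray(cam,uv);return o+d*(z-o[2])/d[2]
def proj(cam,p):
    c=calibration(cam);K=np.array(c["camera_matrix"]);E=np.array(c["extrinsics"])
    q=E[:3,:3].T@(np.array(p)-E[:3,3]);s=q[:2]/q[2];s=s*(1+c["k1"]*(s@s));return K[:2,:2]@s+K[:2,2]
def save(cam,n): cv2.imwrite(f"pics/{n}.png",cv2.cvtColor(grab_frame(cam),cv2.COLOR_RGB2BGR))
E
python3 - <<'E'
from h import *
np.set_printoptions(precision=4,suppress=True)
for c in("top","side"):
    save(c,c+"0");print(c,np.array(calibration(c)["extrinsics"])[:3,[2,3]].T)
    for n,z in(("tray3",0),("tray2",0),("reel_mid",.02),("tin_mid",.0135),("tape_mid",.0095),("plug_a_mid",.0095)):
        for r in spot_point(n,c)[:3]: print(n,round(r["score"],2),np.array(r["uv"]),at(c,r["uv"],z))
s=get_state();print(s["t"],s["eef_pos"],s["ee_rot"],s["width"])
E
```

```text
top [[ 0.069   0.0053 -0.9976]
 [ 0.4473  0.1144  1.2305]]
tray3 0.92 [318.4 223. ] [ 0.4418 -0.0603  0.    ]
tray3 0.87 [220.6 223.1] [0.4443 0.2069 0.    ]
tray2 0.92 [318.4 223. ] [ 0.4418 -0.0603  0.    ]
tray2 0.87 [220.6 223.1] [0.4443 0.2069 0.    ]
reel_mid 0.7 [320.3 163.2] [ 0.6036 -0.0658  0.02  ]
tin_mid 0.7 [132.8 216.3] [0.4643 0.4466 0.0135]
tape_mid 0.7 [272.  169.6] [0.5885 0.0652 0.0095]
plug_a_mid 0.47 [372.1 173.1] [ 0.5766 -0.2105  0.0095]
side [[ 0.2767  0.8217 -0.4983]
 [ 0.2803 -0.6115  0.4642]]
tray3 0.79 [248.2 245.3] [ 0.4431 -0.057  -0.    ]
tray3 0.73 [219.7 185.5] [0.4461 0.2077 0.    ]
tray2 0.79 [248.2 245.3] [ 0.4431 -0.057  -0.    ]
tray2 0.73 [219.7 185.5] [0.4461 0.2077 0.    ]
reel_mid 0.68 [327.5 226. ] [ 0.6137 -0.0745  0.02  ]
reel_mid 0.49 [245.8 248.1] [ 0.4292 -0.0875  0.02  ]
tin_mid 0.76 [210.5 145.3] [0.475  0.4536 0.0135]
tin_mid 0.49 [287.9 203.7] [0.5734 0.0441 0.0135]
tape_mid 0.69 [292.5 202.8] [0.5879 0.05   0.0095]
plug_a_mid 0.65 [354.9 276.1] [ 0.5945 -0.2135  0.0095]
plug_a_mid 0.49 [220.5 186.4] [0.4436 0.1856 0.0095]
plug_a_mid 0.25 [246.  246.6] [ 0.4344 -0.0708  0.0095]
0.7 [ 0.2898 -0.6096  0.2266] [ 3.1416  0.     -2.6978] 0.08793907397199995
```

View pics/top0.png

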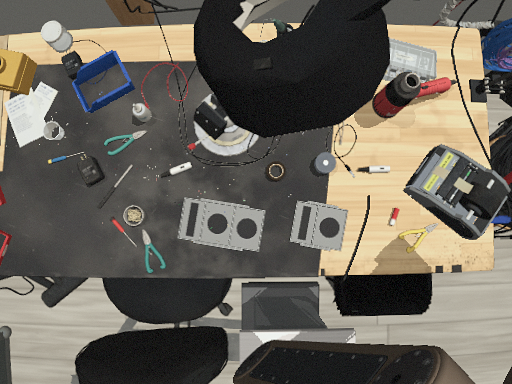

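View pics/side0.png

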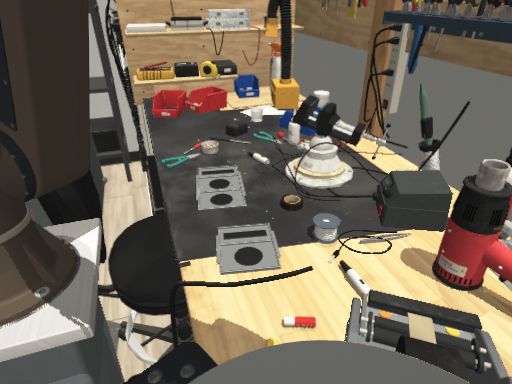

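Top view: tray3 at about (221,223), tray2 (318,223), strips on their left (+y). Reel (323,163), tape (276,171), tin (133,215), connectors (178,170) and (373,170), tails to the left. Side view agrees. Next I'll measure outlines.

```bash
python3 - <<'E'
from h import *
np.set_printoptions(precision=4,suppress=True)
im=grab_frame("top");b=cv2.cvtColor(im,cv2.COLOR_RGB2BGR);vis=b.copy()
for n,z in(("tray3",.006),("reel_mid",.04),("tin_mid",.027),("tape_mid",.019),("plug_a_mid",.015)):
    for r in regions_of(n,"top")[:3]:
        m=r["region"].astype(np.uint8);cs=cv2.findContours(m,0,1)[0];c=max(cs,key=cv2.contourArea)
        cv2.drawContours(vis,[c],-1,(0,255,0),1)
        W=np.array([at("top",p[0],z)[:2] for p in c])*1000
        (cx,cy),sz,a=cv2.minAreaRect(W.astype(np.float32));print(n,round(r["score"],2),r["rect"],"ctr",cx,cy,"size",sz,"ang",a,"meanpx",np.argwhere(m)[:,::-1].mean(0))
a=cv2.resize(b[140:260,110:410],None,fx=2.6,fy=2.6,interpolation=3);c=cv2.resize(vis[140:260,110:410],None,fx=2.6,fy=2.6,interpolation=0)
cv2.imwrite("pics/c1.png",a[:, :]);cv2.imwrite("pics/c2.png",np.vstack([a[:299],c[:300]]))
E
```

```text
tray3 0.96 [289.2, 199.2, 350.4, 250.0] ctr 436.2081298828125 -61.027687072753906 size (149.73880004882812, 126.69139099121094) ang 79.19788360595703 meanpx [318.5593 225.1646]
tray3 0.91 [177.0, 193.7, 265.8, 250.4] ctr 442.8058166503906 205.51226806640625 size (222.39720153808594, 126.21932220458984) ang 80.47998809814453 meanpx [221.0823 223.9539]
reel_mid 0.83 [314.1, 151.4, 335.4, 171.8] ctr 603.4464111328125 -75.25602722167969 size (53.81959533691406, 61.82976531982422) ang 25.873252868652344 meanpx [324.9108 162.4462]
tin_mid 0.74 [355.5, 164.5, 389.4, 173.7] ctr 587.3453369140625 -210.36488342285156 size (86.2524185180664, 24.627487182617188) ang 89.62212371826172 meanpx [375.3439 168.543 ]
tin_mid 0.69 [125.9, 208.7, 143.0, 223.9] ctr 466.3052062988281 439.6663513183594 size (55.36179733276367, 45.95407485961914) ang 89.82037353515625 meanpx [133.5536 215.2429]
tape_mid 0.55 [265.9, 158.8, 288.0, 184.0] ctr 584.945068359375 56.137603759765625 size (51.460723876953125, 51.70271301269531) ang 89.43866729736328 meanpx [275.1841 170.5025]
plug_a_mid 0.44 [356.6, 164.4, 390.8, 173.7] ctr 590.1118774414062 -213.6856689453125 size (87.13646697998047, 16.60549545288086) ang 89.65589904785156 meanpx [375.1406 168.1094]
```

View pics/c2.png

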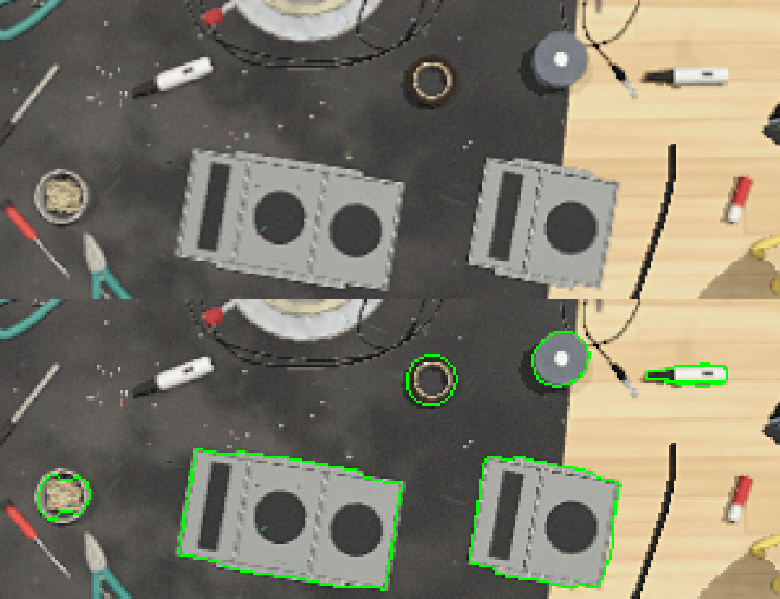

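Crop shows the tray outlines matching and dark cell marks; the left connector (178,170) was missed by the network and the tin mask is small. I'll measure these from the pixels.

```bash
python3 - <<'E'
from h import *
np.set_printoptions(precision=4,suppress=True)
im=grab_frame("top");g=cv2.cvtColor(im,cv2.COLOR_RGB2GRAY);hsv=cv2.cvtColor(im,cv2.COLOR_RGB2HSV)
K=8
def blobs(mask_fn,x0,y0,x1,y1,z,mina):
    s=cv2.resize(im[y0:y1,x0:x1],None,fx=K,fy=K,interpolation=2);m=mask_fn(s).astype(np.uint8)
    n,l,st,ce=cv2.connectedComponentsWithStats(m)
    for i in range(1,n):
        if st[i,4]<mina*K*K: continue
        c=max(cv2.findContours((l==i).astype(np.uint8),0,1)[0],key=cv2.contourArea)
        W=np.array([at("top",(np.array(p[0])+.5)/K-.5+[x0,y0],z)[:2] for p in c])*1000
        uv=(ce[i]+.5)/K-.5+[x0,y0]
        (cx,cy),sz,a=cv2.minAreaRect(W.astype(np.float32));print(uv,"cen",at("top",uv,z)[:2]*1000,"rect",round(cx,1),round(cy,1),np.array(sz),round(a,1),"touch",st[i,0]==0)
dark=lambda s:cv2.cvtColor(s,cv2.COLOR_RGB2GRAY)<85
white=lambda s:s.min(2)>170
print("tray3");blobs(dark,186,202,258,243,.003,30)
print("tray2");blobs(dark,297,203,344,245,.003,30)
print("plugL");blobs(white,155,158,196,182,.015,20)
print("plugR");blobs(lambda s:cv2.cvtColor(s,cv2.COLOR_RGB2HSV)[...,1]<40,352,160,396,178,.015,20);blobs(dark,352,160,396,178,.008,5)
print("tin");blobs(lambda s:cv2.cvtColor(s,cv2.COLOR_RGB2GRAY)>85,120,203,147,228,.022,50)
print("tape");blobs(lambda s:cv2.cvtColor(s,cv2.COLOR_RGB2GRAY)<42,263,157,291,186,.012,20)
print("reel")
for u in((324.2,163.0),): print(at("top",u,.04))
d={}
for n,z in(("reel_mid",.02),("tin_mid",.0135),("tape_mid",.0095)):
    for c in("top","side"):
        r=boxes_of(n,c)
        for q in r[:2]: print(n,c,round(q["score"],2),np.array(q["rect"]),at(c,[(q["rect"][0]+q["rect"][2])/2,(q["rect"][1]+q["rect"][3])/2],z))
E
```

```text
tray3
[248.6696 203.7921] cen [496.2063 129.7221] rect 493.4 144.0 [76.3717 18.0609] 89.4 touch False
[191.7786 219.1538] cen [455.6678 285.4375] rect 455.9 285.4 [20.3137 90.7504] 79.3 touch True
[217.0965 223.2624] cen [443.9647 216.1853] rect 444.0 216.5 [53.0368 52.9474] 44.6 touch False
[246.4063 228.1697] cen [429.9549 136.4861] rect 430.2 136.3 [53.0701 53.3069] 44.4 touch False
tray2
[304.0623 222.5981] cen [443.4016 -20.6213] rect 443.6 -20.5 [20.8032 90.4383] 78.9 touch FalseTraceback (most recent call last):
  File "<stdin>", line 17, in <module>
  File "<stdin>", line 11, in blobs
  File "h.py", line 9, in at
    o,d=ray(cam,uv);return o+d*(z-o[2])/d[2]
        ~~~^^^^^^^^
  File "h.py", line 4, in ray
    c=calibration(cam);K=np.array(c["camera_matrix"]);E=np.array(c["extrinsics"])
ValueError: time passes only in moves, steps and waits
```

```bash
sed -i 's/^from station import \*/from station import *\nfrom functools import lru_cache\n_c=calibration\ncalibration=lru_cache()(_c)/' h.py; python3 - <<'E'
from h import *
np.set_printoptions(precision=4,suppress=True)
im=grab_frame("top")
K=8
def blobs(mask_fn,x0,y0,x1,y1,z,mina):
    s=cv2.resize(im[y0:y1,x0:x1],None,fx=K,fy=K,interpolation=2);m=mask_fn(s).astype(np.uint8)
    n,l,st,ce=cv2.connectedComponentsWithStats(m)
    for i in range(1,n):
        if st[i,4]<mina*K*K: continue
        c=max(cv2.findContours((l==i).astype(np.uint8),0,1)[0],key=cv2.contourArea)
        W=np.array([at("top",(np.array(p[0])+.5)/K-.5+[x0,y0],z)[:2] for p in c])*1000
        uv=(ce[i]+.5)/K-.5+[x0,y0]
        (cx,cy),sz,a=cv2.minAreaRect(W.astype(np.float32));print(uv,"cen",at("top",uv,z)[:2]*1000,"rect",round(cx,1),round(cy,1),np.array(sz),round(a,1))
dark=lambda s:cv2.cvtColor(s,cv2.COLOR_RGB2GRAY)<85
white=lambda s:s.min(2)>170
print("tray2");blobs(dark,297,203,344,245,.003,30)
print("plugL");blobs(white,155,158,196,182,.015,20)
print("plugR");blobs(lambda s:cv2.cvtColor(s,cv2.COLOR_RGB2HSV)[...,1]<40,352,160,396,178,.015,20);blobs(dark,352,160,396,178,.008,5)
print("tin");blobs(lambda s:cv2.cvtColor(s,cv2.COLOR_RGB2GRAY)>85,120,203,147,228,.022,50)
print("tape");blobs(lambda s:cv2.cvtColor(s,cv2.COLOR_RGB2GRAY)<42,263,157,291,186,.012,20)
print("reel")
for u in((324.2,163.0),): print(at("top",u,.04))
for n,z in(("reel_mid",.02),("tin_mid",.0135),("tape_mid",.0095)):
    for c in("top","side"):
        r=boxes_of(n,c)
        for q in r[:2]: print(n,c,round(q["score"],2),np.array(q["rect"]),at(c,[(q["rect"][0]+q["rect"][2])/2,(q["rect"][1]+q["rect"][3])/2],z))
E
```

```text
tray2
[304.0654 222.6068] cen [443.3777 -20.6293] rect 443.6 -20.6 [20.9015 90.4436] 79.0
[328.9856 227.1182] cen [430.2124 -88.7234] rect 430.1 -88.9 [52.9107 52.8333] 43.9
plugL
[180.0805 167.7351] cen [595.7994 315.8049] rect 596.1 315.7 [16.9014 59.9654] 20.1
plugR
[376.6764 168.5883] cen [ 588.4176 -222.2963] rect 588.4 -215.1 [18.743  87.7046] 1.3
[363.671  169.2867] cen [ 587.5224 -187.5887] rect 587.8 -185.6 [31.0534 14.5508] 89.6
tin
[131.439  216.2059] cen [464.4608 448.0305] rect 465.7 446.8 [63.3938 68.8499] 0.3
tape
[271.253  178.9752] cen [562.6496  67.6698] rect 562.6 67.2 [37.3104 12.3184] 66.0
reel
[ 0.6015 -0.0733  0.04  ]
reel_mid top 0.61 [313.4 153.1 334.2 174.1] [ 0.6025 -0.0753  0.02  ]
reel_mid side 0.77 [311.4 213.2 338.9 241.8] [ 0.6065 -0.0776  0.02  ]
tin_mid top 0.47 [123.2 208.5 143.2 225.4] [0.4625 0.4454 0.0135]
tin_mid side 0.77 [200.7 140.3 217.7 152.3] [0.4693 0.4469 0.0135]
tape_mid top 0.67 [263.7 158.3 286.1 184.6] [0.5834 0.0574 0.0095]
tape_mid side 0.53 [278.8 194.7 304.8 212.9] [0.5846 0.0465 0.0095]
tape_mid side 0.23 [248.9 156.  267.4 162.7] [0.5888 0.3095 0.0095]
```

```bash
cat >> h.py <<'E'
def plan(targets,start=None):
    "shares for successive targets (x,y,z mm, yaw deg), each relative to the one before"
    if start is None:
        s=get_state();start=(*np.array(s["eef_pos"])*1000,np.degrees(s["ee_rot"][2]));print(np.round(start,1),"q",np.round(s["q"],2),"w",s["width"],"f",np.round(s["force"],1))
    p=start
    for t in targets:
        d=np.subtract(t[:3],p[:3])/250;y=np.radians(p[3]);c,s_=np.cos(y),np.sin(y)
        tw=-((t[3]-p[3]+180)%360-180)/180
        print(t,"tx %.3f ty %.3f tz %.3f tw %.3f"%(c*d[0]+s_*d[1],s_*d[0]-c*d[1],-d[2],tw));p=t
E
python3 - <<'E'
from h import *
for u in((385,222),(447,235),(435,280)):print(at("side",u,0))
plan([(400,-420,200,-100),(540,-200,200,-50),(580,0,180,0),(580,56,60,0),(580,56,6,0)])
E
```

```text
[ 0.75695138 -0.07850071  0.        ]
[ 0.85005095 -0.16059361  0.        ]
[ 0.73068017 -0.25921097  0.        ]
[ 289.8 -609.6  226.6 -154.6] q [-0.84  0.36  0.01 -0.   -1.22 -0.29] w 0.0875982479937351 f [ 0.6 -0.   0.1]
(400, -420, 200, -100) tx -0.724 ty 0.496 tz 0.106 tw -0.303
(540, -200, 200, -50) tx -0.964 ty -0.399 tz -0.000 tw -0.278
(580, 0, 180, 0) tx -0.510 ty -0.637 tz 0.080 tw -0.278
(580, 56, 60, 0) tx 0.000 ty -0.224 tz 0.480 tw 0.000
(580, 56, 6, 0) tx 0.000 ty 0.000 tz 0.216 tw 0.000
```

Emit:
{"fn": "arm_command", "kwargs": {
  "commands": [
    {"tx": -0.724,"ty": 0.496,"tz": 0.106,"twist": -0.303},
    {"tx": -0.724,"ty": 0.496,"tz": 0.106,"twist": -0.303},
    {"tx": -0.724,"ty": 0.496,"tz": 0.106,"twist": -0.303},
    {"tx": -0.724,"ty": 0.496,"tz": 0.106,"twist": -0.303},
    {"tx": -0.724,"ty": 0.496,"tz": 0.106,"twist": -0.303},
    {"tx": -0.724,"ty": 0.496,"tz": 0.106,"twist": -0.303},
    {"tx": -0.724,"ty": 0.496,"tz": 0.106,"twist": -0.303},
    {"tx": -0.724,"ty": 0.496,"tz": 0.106,"twist": -0.303}
  ],
  "claw": 1,
  "grip_force": 20
}}

```text
t: 2.07
eef_pos: [0.4009, -0.4187, 0.2003]
ee_rot: [-3.141, -0.0, -1.736]
force: [0.1, -0.5, -0.4]
width: 0.0881
gripper_force: 0.0
```

Emit:
{"fn": "arm_command", "kwargs": {
  "commands": [
    {"tx": -0.964,"ty": -0.399,"tz": 0,"twist": -0.278},
    {"tx": -0.964,"ty": -0.399,"tz": 0,"twist": -0.278},
    {"tx": -0.964,"ty": -0.399,"tz": 0,"twist": -0.278},
    {"tx": -0.964,"ty": -0.399,"tz": 0,"twist": -0.278},
    {"tx": -0.964,"ty": -0.399,"tz": 0,"twist": -0.278},
    {"tx": -0.964,"ty": -0.399,"tz": 0,"twist": -0.278},
    {"tx": -0.964,"ty": -0.399,"tz": 0,"twist": -0.278},
    {"tx": -0.964,"ty": -0.399,"tz": 0,"twist": -0.278}
  ]
}}

```text
t: 2.73
eef_pos: [0.542, -0.1972, 0.2001]
ee_rot: [-3.141, -0.0, -0.862]
force: [-0.6, -0.2, 0.4]
width: 0.0876
gripper_force: 0.0
```

Emit:
{"fn": "arm_command", "kwargs": {
  "commands": [
    {"tx": -0.51,"ty": -0.637,"tz": 0.08,"twist": -0.278},
    {"tx": -0.51,"ty": -0.637,"tz": 0.08,"twist": -0.278},
    {"tx": -0.51,"ty": -0.637,"tz": 0.08,"twist": -0.278},
    {"tx": -0.51,"ty": -0.637,"tz": 0.08,"twist": -0.278},
    {"tx": -0.51,"ty": -0.637,"tz": 0.08,"twist": -0.278},
    {"tx": -0.51,"ty": -0.637,"tz": 0.08,"twist": -0.278},
    {"tx": -0.51,"ty": -0.637,"tz": 0.08,"twist": -0.278},
    {"tx": -0.51,"ty": -0.637,"tz": 0.08,"twist": -0.278}
  ]
}}

```text
t: 3.4
eef_pos: [0.5801, 0.0003, 0.1799]
ee_rot: [3.141, 0.0, 0.006]
force: [1.3, 0.1, 0.1]
width: 0.0877
gripper_force: 0.0
```

Emit:
{"fn": "arm_command", "kwargs": {
  "commands": [
    {"tx": 0,"ty": -0.224,"tz": 0.0},
    {"tx": 0,"ty": -0.224,"tz": 0},
    {"tx": 0,"ty": -0.224,"tz": 0.16},
    {"tx": 0,"ty": -0.224,"tz": 0.32},
    {"tx": 0,"ty": -0.224,"tz": 0.48},
    {"tx": 0,"ty": -0.224,"tz": 0.48},
    {"tx": 0,"ty": -0.224,"tz": 0.48},
    {"tx": 0,"ty": -0.224,"tz": 0.48}
  ]
}}

```text
invalid input
```

```bash
python3 - <<'E'
from h import *
plan([(580,56,6,0)])
a=cv2.resize(cv2.cvtColor(grab_frame("side"),4)[150:270,220:380],None,fx=4,fy=4,interpolation=2)
cv2.imwrite("pics/s1.png",a)
E
```

```text
[5.801e+02 3.000e-01 1.799e+02 3.000e-01] q [ 0.34  0.24 -0.27  0.   -1.06  1.24] w 0.087727877711361 f [1.3 0.1 0.1]
(580, 56, 6, 0) tx 0.001 ty -0.223 tz 0.696 tw 0.002
```

View pics/s1.png

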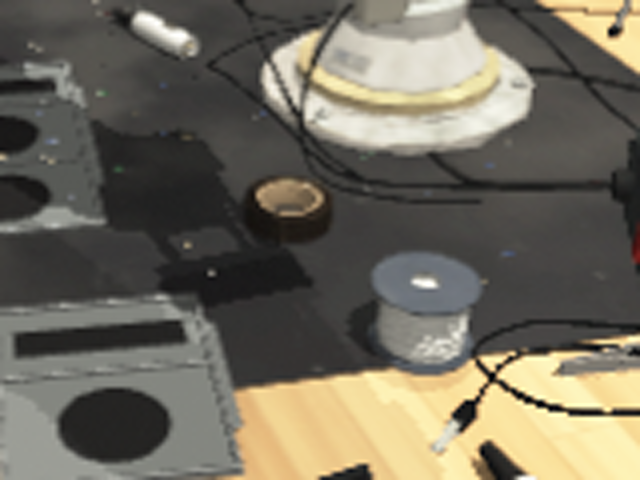

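The side crop shows the tape free at about (289,210) in the crop, cables behind it. The refused call lacked "twist", so I'll repeat it with twist included.

Emit:
{"fn": "arm_command", "kwargs": {
  "commands": [
    {"tx": 0,"ty": -0.216,"tz": 0,"twist": 0.002},
    {"tx": 0,"ty": -0.216,"tz": 0.0,"twist": 0.002},
    {"tx": 0,"ty": -0.216,"tz": 0.16,"twist": 0.002},
    {"tx": 0,"ty": -0.216,"tz": 0.32,"twist": 0.002},
    {"tx": 0,"ty": -0.216,"tz": 0.48,"twist": 0.002},
    {"tx": 0,"ty": -0.216,"tz": 0.6,"twist": 0.002},
    {"tx": 0,"ty": -0.216,"tz": 0.65,"twist": 0.002},
    {"tx": 0,"ty": -0.216,"tz": 0.696,"twist": 0.002}
  ]
}}

```text
t: 4.12
eef_pos: [0.5792, 0.0527, 0.0041]
ee_rot: [3.14, 0.002, -0.012]
force: [-0.6, -0.5, 0.1]
width: 0.0878
gripper_force: 0.0
```

```bash
python3 - <<'E'
from h import *
plan([(580,54,80,0),(425,-89,120,-11),(425,-89,10,-11),(425,-89,120,-11)])
save("side","s2")
E
```

```text
[579.2  52.7   4.1  -0.7] q [ 0.43  0.44 -0.45 -0.   -0.68  1.13] w 0.08779257430620502 f [-0.6 -0.5  0.1]
(580, 54, 80, 0) tx 0.003 ty -0.005 tz -0.304 tw -0.004
(425, -89, 120, -11) tx -0.620 ty 0.572 tz -0.160 tw 0.061
(425, -89, 10, -11) tx 0.000 ty -0.000 tz 0.440 tw 0.000
(425, -89, 120, -11) tx 0.000 ty -0.000 tz -0.440 tw 0.000
```

View pics/s2.png

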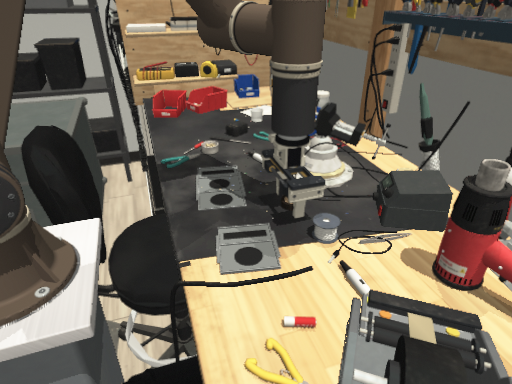

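Fingers straddle the tape at about (292,205), clear of reel and vise. Closing.

Emit:
{"fn": "arm_command", "kwargs": {
  "commands": [
    {"tx": 0,"ty": 0,"tz": 0,"twist": 0},
    {"tx": 0,"ty": 0,"tz": 0,"twist": 0},
    {"tx": 0,"ty": 0,"tz": 0,"twist": 0},
    {"tx": 0,"ty": 0,"tz": 0,"twist": 0},
    {"tx": 0,"ty": 0,"tz": 0,"twist": 0},
    {"tx": 0,"ty": 0,"tz": 0,"twist": 0},
    {"tx": 0,"ty": 0,"tz": 0,"twist": 0},
    {"tx": 0,"ty": 0,"tz": 0,"twist": 0}
  ],
  "claw": 0.4,
  "grip_force": 20
}}

```text
t: 4.83
eef_pos: [0.5806, 0.0543, 0.0068]
ee_rot: [-3.141, -0.001, -0.005]
force: [-2.2, -0.7, 6.2]
width: 0.0519
gripper_force: 20.0
```

Emit:
{"fn": "arm_command", "kwargs": {
  "commands": [
    {"tx": 0,"ty": 0,"tz": -0.02,"twist": 0},
    {"tx": 0,"ty": 0,"tz": -0.06,"twist": 0},
    {"tx": 0,"ty": 0,"tz": -0.14,"twist": 0},
    {"tx": 0,"ty": 0,"tz": -0.22,"twist": 0},
    {"tx": 0,"ty": 0,"tz": -0.304,"twist": 0},
    {"tx": 0,"ty": 0,"tz": -0.304,"twist": 0},
    {"tx": 0,"ty": 0,"tz": -0.304,"twist": 0},
    {"tx": 0,"ty": 0,"tz": -0.304,"twist": 0}
  ]
}}

```text
t: 5.5
eef_pos: [0.5799, 0.0541, 0.0823]
ee_rot: [-3.141, -0.0, -0.006]
force: [0.5, -0.6, -0.5]
width: 0.052
gripper_force: 20.0
```

```bash
python3 - <<'E'
from h import *
plan([(425,-89,120,-11),(425,-89,10,-11)])
E
```

```text
[ 5.799e+02  5.410e+01  8.230e+01 -3.000e-01] q [ 0.43  0.34 -0.38 -0.   -0.85  1.14] w 0.05203271219577587 f [ 0.5 -0.6 -0.5]
(425, -89, 120, -11) tx -0.616 ty 0.576 tz -0.151 tw 0.059
(425, -89, 10, -11) tx 0.000 ty -0.000 tz 0.440 tw 0.000
```

Emit:
{"fn": "arm_command", "kwargs": {
  "commands": [
    {"tx": -0.616,"ty": 0.576,"tz": -0.151,"twist": 0.059},
    {"tx": -0.616,"ty": 0.576,"tz": -0.151,"twist": 0.059},
    {"tx": -0.616,"ty": 0.576,"tz": -0.151,"twist": 0.059},
    {"tx": -0.616,"ty": 0.576,"tz": -0.151,"twist": 0.059},
    {"tx": -0.616,"ty": 0.576,"tz": -0.151,"twist": 0.059},
    {"tx": -0.616,"ty": 0.576,"tz": -0.151,"twist": 0.059},
    {"tx": -0.616,"ty": 0.576,"tz": -0.151,"twist": 0.059},
    {"tx": -0.616,"ty": 0.576,"tz": -0.151,"twist": 0.059}
  ]
}}

```text
t: 6.17
eef_pos: [0.4252, -0.0894, 0.1198]
ee_rot: [-3.142, -0.0, -0.192]
force: [0.5, -0.0, 0.2]
width: 0.052
gripper_force: 20.0
```

Emit:
{"fn": "arm_command", "kwargs": {
  "commands": [
    {"tx": 0,"ty": 0,"tz": 0.1,"twist": 0},
    {"tx": 0,"ty": 0,"tz": 0.2,"twist": 0},
    {"tx": 0,"ty": 0,"tz": 0.28,"twist": 0},
    {"tx": 0,"ty": 0,"tz": 0.34,"twist": 0},
    {"tx": 0,"ty": 0,"tz": 0.36,"twist": 0},
    {"tx": 0,"ty": 0,"tz": 0.36,"twist": 0},
    {"tx": 0,"ty": 0,"tz": 0.36,"twist": 0},
    {"tx": 0,"ty": 0,"tz": 0.36,"twist": 0}
  ]
}}

```text
t: 6.83
eef_pos: [0.4263, -0.0887, 0.0304]
ee_rot: [-3.141, -0.001, -0.19]
force: [0.0, -0.0, -0.5]
width: 0.0521
gripper_force: 20.0
```

```bash
python3 - <<'E'
from h import *
plan([(425,-89,10,-11)])
a=cv2.resize(cv2.cvtColor(grab_frame("side"),4)[170:290,180:340],None,fx=4,fy=4,interpolation=2)
cv2.imwrite("pics/s3.png",a)
E
```

```text
[426.3 -88.7  30.4 -10.9] q [ 0.25  0.21 -0.75  0.   -0.61  1.13] w 0.0520802696407609 f [ 0.  -0.  -0.5]
(425, -89, 10, -11) tx -0.005 ty 0.002 tz 0.082 tw 0.001
```

View pics/s3.png

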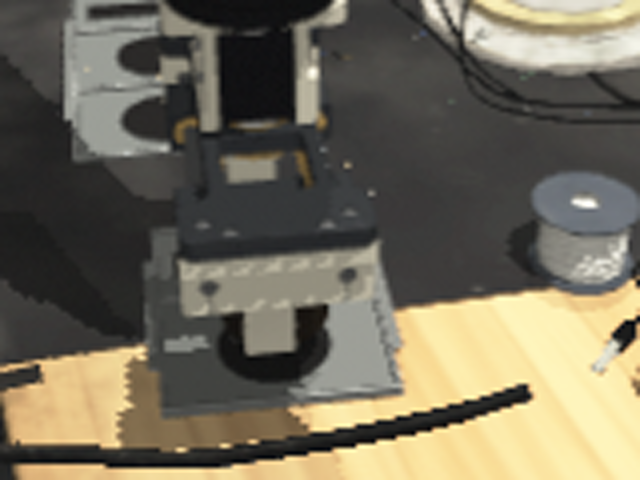

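The tape hangs level over the disc at about (275,345) in the crop. Lowering and releasing.

Emit:
{"fn": "arm_command", "kwargs": {
  "commands": [
    {"tx": 0,"ty": 0,"tz": 0.03,"twist": 0},
    {"tx": 0,"ty": 0,"tz": 0.06,"twist": 0},
    {"tx": 0,"ty": 0,"tz": 0.075,"twist": 0},
    {"tx": 0,"ty": 0,"tz": 0.083,"twist": 0},
    {"tx": 0,"ty": 0,"tz": 0.083,"twist": 0},
    {"tx": 0,"ty": 0,"tz": 0.083,"twist": 0},
    {"tx": 0,"ty": 0,"tz": 0.083,"twist": 0},
    {"tx": 0,"ty": 0,"tz": 0.083,"twist": 0}
  ]
}}

```text
t: 7.55
eef_pos: [0.4252, -0.0892, 0.0091]
ee_rot: [3.141, 0.0, -0.191]
force: [-2.1, 1.2, 6.5]
width: 0.0521
gripper_force: 20.0
```

Emit:
{"fn": "arm_command", "kwargs": {
  "commands": [
    {"tx": 0,"ty": 0,"tz": 0,"twist": 0},
    {"tx": 0,"ty": 0,"tz": 0,"twist": 0},
    {"tx": 0,"ty": 0,"tz": 0,"twist": 0},
    {"tx": 0,"ty": 0,"tz": 0,"twist": 0},
    {"tx": 0,"ty": 0,"tz": 0,"twist": 0},
    {"tx": 0,"ty": 0,"tz": -0.1,"twist": 0},
    {"tx": 0,"ty": 0,"tz": -0.25,"twist": 0},
    {"tx": 0,"ty": 0,"tz": -0.4,"twist": 0}
  ],
  "claw": 0.9
}}

```text
t: 8.22
eef_pos: [0.4242, -0.0894, 0.1095]
ee_rot: [3.14, 0.003, -0.191]
force: [0.4, 0.6, -0.3]
width: 0.079
gripper_force: 0.0
```

```bash
python3 - <<'E'
from h import *
plan([(588,-228,120,-60),(588,-228,50,-88.7),(588,-228,5,-88.7)])
E
```

```text
[424.2 -89.4 109.5 -10.9] q [ 0.25  0.08 -0.66 -0.   -0.84  1.13] w 0.07896941030559075 f [ 0.4  0.6 -0.3]
(588, -228, 120, -60) tx 0.749 ty 0.420 tz -0.042 tw 0.273
(588, -228, 50, -88.7) tx 0.000 ty -0.000 tz 0.280 tw 0.159
(588, -228, 5, -88.7) tx 0.000 ty -0.000 tz 0.180 tw -0.000
```

Emit:
{"fn": "arm_command", "kwargs": {
  "commands": [
    {"tx": 0.749,"ty": 0.42,"tz": -0.042,"twist": 0.273},
    {"tx": 0.749,"ty": 0.42,"tz": -0.042,"twist": 0.273},
    {"tx": 0.749,"ty": 0.42,"tz": -0.042,"twist": 0.273},
    {"tx": 0.749,"ty": 0.42,"tz": -0.042,"twist": 0.273},
    {"tx": 0.749,"ty": 0.42,"tz": -0.042,"twist": 0.273},
    {"tx": 0.749,"ty": 0.42,"tz": -0.042,"twist": 0.273},
    {"tx": 0.749,"ty": 0.42,"tz": -0.042,"twist": 0.273},
    {"tx": 0.749,"ty": 0.42,"tz": -0.042,"twist": 0.273}
  ],
  "claw": 0.6
}}

```text
t: 8.88
eef_pos: [0.5893, -0.2285, 0.1183]
ee_rot: [3.14, 0.001, -1.055]
force: [0.5, -0.5, -0.1]
width: 0.0526
gripper_force: 0.0
```

Emit:
{"fn": "arm_command", "kwargs": {
  "commands": [
    {"tx": 0,"ty": 0,"tz": 0.05,"twist": 0.159},
    {"tx": 0,"ty": 0,"tz": 0.1,"twist": 0.159},
    {"tx": 0,"ty": 0,"tz": 0.15,"twist": 0.159},
    {"tx": 0,"ty": 0,"tz": 0.25,"twist": 0.159},
    {"tx": 0,"ty": 0,"tz": 0.28,"twist": 0.159},
    {"tx": 0,"ty": 0,"tz": 0.28,"twist": 0.159},
    {"tx": 0,"ty": 0,"tz": 0.28,"twist": 0.159},
    {"tx": 0,"ty": 0,"tz": 0.28,"twist": 0.159}
  ]
}}

```text
t: 9.55
eef_pos: [0.5901, -0.2277, 0.0508]
ee_rot: [-3.14, -0.0, -1.543]
force: [0.6, 0.0, 0.6]
width: 0.0527
gripper_force: 0.0
```

```bash
python3 - <<'E'
from h import *
plan([(588,-228,5,-88.7)])
im=cv2.cvtColor(grab_frame("side"),4);t=cv2.cvtColor(grab_frame("top"),4)
cv2.imwrite("pics/s4.png",np.hstack([cv2.resize(im[190:310,260:400],None,fx=2.8,fy=2.8,interpolation=2),cv2.resize(t[140:260,280:420],None,fx=2.8,fy=2.8,interpolation=2)]))
E
```

```text
[ 590.1 -227.7   50.8  -88.4] q [-0.06  0.45 -0.29  0.   -0.83  0.09] w 0.05272093765599475 f [0.6 0.  0.6]
(588, -228, 5, -88.7) tx 0.001 ty 0.009 tz 0.183 tw 0.001
```

View pics/s4.png

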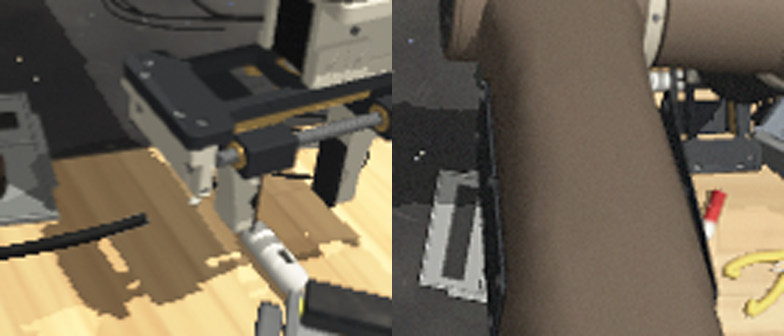

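The connector lies between the fingers' lines (crop ~ (270,260)). Lower, close, lift.

Emit:
{"fn": "arm_command", "kwargs": {
  "commands": [
    {"tx": 0,"ty": 0.006,"tz": 0.06,"twist": 0},
    {"tx": 0,"ty": 0.006,"tz": 0.12,"twist": 0},
    {"tx": 0,"ty": 0.006,"tz": 0.16,"twist": 0},
    {"tx": 0,"ty": 0.006,"tz": 0.181,"twist": 0},
    {"tx": 0,"ty": 0.006,"tz": 0.181,"twist": 0},
    {"tx": 0,"ty": 0.006,"tz": 0.181,"twist": 0},
    {"tx": 0,"ty": 0.006,"tz": 0.181,"twist": 0},
    {"tx": 0,"ty": 0.006,"tz": 0.181,"twist": 0}
  ]
}}

```text
t: 10.32
eef_pos: [0.5885, -0.2278, 0.0052]
ee_rot: [-3.14, -0.0, -1.548]
force: [-0.1, -0.1, 0.4]
width: 0.0525
gripper_force: 0.0
```

Emit:
{"fn": "arm_command", "kwargs": {
  "commands": [
    {"tx": 0,"ty": 0,"tz": 0,"twist": 0},
    {"tx": 0,"ty": 0,"tz": 0,"twist": 0},
    {"tx": 0,"ty": 0,"tz": 0,"twist": 0},
    {"tx": 0,"ty": 0,"tz": 0,"twist": 0},
    {"tx": 0,"ty": 0,"tz": 0,"twist": 0},
    {"tx": 0,"ty": 0,"tz": 0,"twist": 0},
    {"tx": 0,"ty": 0,"tz": 0,"twist": 0},
    {"tx": 0,"ty": 0,"tz": 0,"twist": 0}
  ],
  "claw": 0
}}

```text
t: 10.98
eef_pos: [0.5879, -0.2277, 0.0044]
ee_rot: [-3.141, -0.0, -1.548]
force: [0.8, 1.2, 1.6]
width: 0.0189
gripper_force: 20.0
```

Emit:
{"fn": "arm_command", "kwargs": {
  "commands": [
    {"tx": 0,"ty": 0,"tz": -0.02,"twist": 0},
    {"tx": 0,"ty": 0,"tz": -0.06,"twist": 0},
    {"tx": 0,"ty": 0,"tz": -0.14,"twist": 0},
    {"tx": 0,"ty": 0,"tz": -0.22,"twist": 0},
    {"tx": 0,"ty": 0,"tz": -0.3,"twist": 0},
    {"tx": 0,"ty": 0,"tz": -0.4,"twist": 0},
    {"tx": 0,"ty": 0,"tz": -0.4,"twist": 0},
    {"tx": 0,"ty": 0,"tz": -0.4,"twist": 0}
  ]
}}

```text
t: 11.65
eef_pos: [0.589, -0.2279, 0.1071]
ee_rot: [-3.137, -0.001, -1.548]
force: [-0.1, 0.2, -1.0]
width: 0.0186
gripper_force: 20.0
```

```bash
python3 - <<'E'
from h import *
plan([(520,-100,100,-50),(459,-21,80,-11),(459,-21,30,-11)])
im=cv2.cvtColor(grab_frame("side"),4)
cv2.imwrite("pics/s5.png",cv2.resize(im[150:310,260:420],None,fx=3,fy=3,interpolation=2))
E
```

```text
[ 589.  -227.9  107.1  -88.7] q [-0.06  0.38 -0.24  0.   -0.94  0.08] w 0.018575486892287576 f [-0.1  0.2 -1. ]
(520, -100, 100, -50) tx -0.518 ty 0.264 tz 0.028 tw -0.215
(459, -21, 80, -11) tx -0.399 ty -0.016 tz 0.080 tw -0.217
(459, -21, 30, -11) tx 0.000 ty -0.000 tz 0.200 tw 0.000
```

View pics/s5.png

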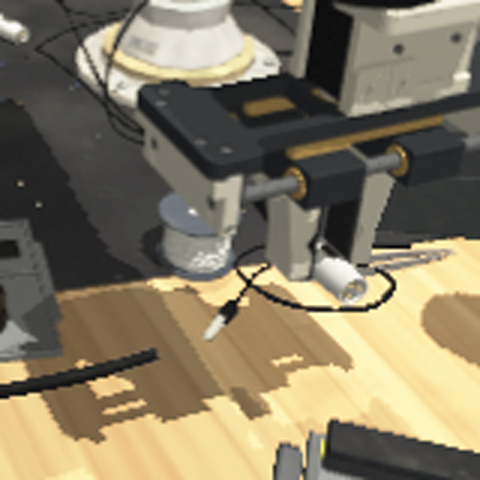

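Connector held level, front end at crop (350,285). Carry to tray2.

Emit:
{"fn": "arm_command", "kwargs": {
  "commands": [
    {"tx": -0.518,"ty": 0.264,"tz": 0.028,"twist": -0.215},
    {"tx": -0.518,"ty": 0.264,"tz": 0.028,"twist": -0.215},
    {"tx": -0.518,"ty": 0.264,"tz": 0.028,"twist": -0.215},
    {"tx": -0.518,"ty": 0.264,"tz": 0.028,"twist": -0.215},
    {"tx": -0.518,"ty": 0.264,"tz": 0.028,"twist": -0.215},
    {"tx": -0.518,"ty": 0.264,"tz": 0.028,"twist": -0.215},
    {"tx": -0.518,"ty": 0.264,"tz": 0.028,"twist": -0.215},
    {"tx": -0.518,"ty": 0.264,"tz": 0.028,"twist": -0.215}
  ]
}}

```text
t: 12.37
eef_pos: [0.5184, -0.0997, 0.0968]
ee_rot: [3.141, 0.001, -0.874]
force: [0.2, -0.4, -1.0]
width: 0.019
gripper_force: 20.0
```

Emit:
{"fn": "arm_command", "kwargs": {
  "commands": [
    {"tx": -0.399,"ty": -0.016,"tz": 0.08,"twist": -0.217},
    {"tx": -0.399,"ty": -0.016,"tz": 0.08,"twist": -0.217},
    {"tx": -0.399,"ty": -0.016,"tz": 0.08,"twist": -0.217},
    {"tx": -0.399,"ty": -0.016,"tz": 0.08,"twist": -0.217},
    {"tx": -0.399,"ty": -0.016,"tz": 0.08,"twist": -0.217},
    {"tx": -0.399,"ty": -0.016,"tz": 0.08,"twist": -0.217},
    {"tx": -0.399,"ty": -0.016,"tz": 0.08,"twist": -0.217},
    {"tx": -0.399,"ty": -0.016,"tz": 0.08,"twist": -0.217}
  ]
}}

```text
t: 13.03
eef_pos: [0.4577, -0.0211, 0.0771]
ee_rot: [3.141, 0.001, -0.195]
force: [-0.2, 1.1, 0.5]
width: 0.0187
gripper_force: 20.0
```

Emit:
{"fn": "arm_command", "kwargs": {
  "commands": [
    {"tx": 0,"ty": 0,"tz": 0.1,"twist": 0},
    {"tx": 0,"ty": 0,"tz": 0.2,"twist": 0},
    {"tx": 0,"ty": 0,"tz": 0.2,"twist": 0},
    {"tx": 0,"ty": 0,"tz": 0.2,"twist": 0},
    {"tx": 0,"ty": 0,"tz": 0.2,"twist": 0},
    {"tx": 0,"ty": 0,"tz": 0.2,"twist": 0},
    {"tx": 0,"ty": 0,"tz": 0.2,"twist": 0},
    {"tx": 0,"ty": 0,"tz": 0.2,"twist": 0}
  ]
}}

```text
t: 13.7
eef_pos: [0.4585, -0.0206, 0.0282]
ee_rot: [-3.141, -0.002, -0.191]
force: [0.5, -0.8, -1.0]
width: 0.0186
gripper_force: 20.0
```

```bash
python3 - <<'E'
from h import *
plan([(459,-21,8.5,-11)])
im=cv2.cvtColor(grab_frame("side"),4)
cv2.imwrite("pics/s6.png",cv2.resize(im[160:290,180:330],None,fx=4,fy=4,interpolation=2))
E
```

```text
[458.5 -20.6  28.2 -10.9] q [ 0.39  0.24 -0.7   0.   -0.62  0.99] w 0.018635573816814247 f [ 0.5 -0.8 -1. ]
(459, -21, 8.5, -11) tx 0.002 ty 0.001 tz 0.079 tw 0.000
```

View pics/s6.png

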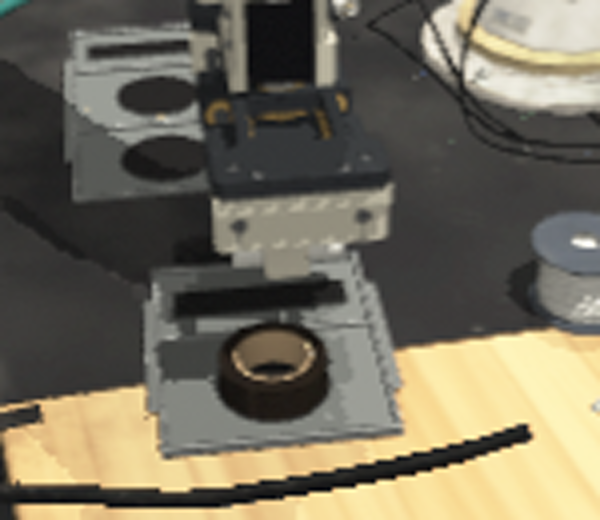

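Tape sits centred in its cell at crop (272,370); the connector hangs over the strip. Lower, release narrowly.

Emit:
{"fn": "arm_command", "kwargs": {
  "commands": [
    {"tx": 0,"ty": 0,"tz": 0.03,"twist": 0},
    {"tx": 0,"ty": 0,"tz": 0.06,"twist": 0},
    {"tx": 0,"ty": 0,"tz": 0.073,"twist": 0},
    {"tx": 0,"ty": 0,"tz": 0.079,"twist": 0},
    {"tx": 0,"ty": 0,"tz": 0.079,"twist": 0},
    {"tx": 0,"ty": 0,"tz": 0.079,"twist": 0},
    {"tx": 0,"ty": 0,"tz": 0.079,"twist": 0},
    {"tx": 0,"ty": 0,"tz": 0.079,"twist": 0}
  ]
}}

```text
t: 14.42
eef_pos: [0.4578, -0.0208, 0.0073]
ee_rot: [3.141, 0.0, -0.191]
force: [-0.2, -0.0, 0.2]
width: 0.0188
gripper_force: 20.0
```

Emit:
{"fn": "arm_command", "kwargs": {
  "commands": [
    {"tx": 0,"ty": 0,"tz": 0,"twist": 0},
    {"tx": 0,"ty": 0,"tz": 0,"twist": 0},
    {"tx": 0,"ty": 0,"tz": 0,"twist": 0},
    {"tx": 0,"ty": 0,"tz": 0,"twist": 0},
    {"tx": 0,"ty": 0,"tz": 0,"twist": 0},
    {"tx": 0,"ty": 0,"tz": -0.1,"twist": 0},
    {"tx": 0,"ty": 0,"tz": -0.25,"twist": 0},
    {"tx": 0,"ty": 0,"tz": -0.4,"twist": 0}
  ],
  "claw": 0.4
}}

```text
t: 15.08
eef_pos: [0.4567, -0.0212, 0.108]
ee_rot: [3.14, 0.003, -0.191]
force: [2.0, 0.6, -0.0]
width: 0.0352
gripper_force: 0.0
```

```bash
python3 - <<'E'
from h import *
plan([(455,200,130,-11),(466,438,100,-15),(466,438,6,-15)])
E
```

```text
[456.7 -21.2 108.  -10.9] q [ 0.39  0.12 -0.61 -0.   -0.84  0.99] w 0.0351553474956829 f [ 2.   0.6 -0. ]
(455, 200, 130, -11) tx -0.175 ty -0.867 tz -0.088 tw 0.000
(466, 438, 100, -15) tx -0.138 ty -0.943 tz 0.120 tw 0.022
(466, 438, 6, -15) tx 0.000 ty -0.000 tz 0.376 tw 0.000
```

Emit:
{"fn": "arm_command", "kwargs": {
  "commands": [
    {"tx": -0.175,"ty": -0.867,"tz": -0.088,"twist": 0},
    {"tx": -0.175,"ty": -0.867,"tz": -0.088,"twist": 0},
    {"tx": -0.175,"ty": -0.867,"tz": -0.088,"twist": 0},
    {"tx": -0.175,"ty": -0.867,"tz": -0.088,"twist": 0},
    {"tx": -0.175,"ty": -0.867,"tz": -0.088,"twist": 0},
    {"tx": -0.175,"ty": -0.867,"tz": -0.088,"twist": 0},
    {"tx": -0.175,"ty": -0.867,"tz": -0.088,"twist": 0},
    {"tx": -0.175,"ty": -0.867,"tz": -0.088,"twist": 0}
  ],
  "claw": 0.9
}}

```text
t: 15.75
eef_pos: [0.4556, 0.201, 0.1293]
ee_rot: [3.141, 0.0, -0.189]
force: [-0.3, -0.7, -0.9]
width: 0.0775
gripper_force: 0.0
```

Emit:
{"fn": "arm_command", "kwargs": {
  "commands": [
    {"tx": -0.138,"ty": -0.943,"tz": 0.12,"twist": 0.022},
    {"tx": -0.138,"ty": -0.943,"tz": 0.12,"twist": 0.022},
    {"tx": -0.138,"ty": -0.943,"tz": 0.12,"twist": 0.022},
    {"tx": -0.138,"ty": -0.943,"tz": 0.12,"twist": 0.022},
    {"tx": -0.138,"ty": -0.943,"tz": 0.12,"twist": 0.022},
    {"tx": -0.138,"ty": -0.943,"tz": 0.12,"twist": 0.022},
    {"tx": -0.138,"ty": -0.943,"tz": 0.12,"twist": 0.022},
    {"tx": -0.138,"ty": -0.943,"tz": 0.12,"twist": 0.022}
  ]
}}

```text
t: 16.42
eef_pos: [0.4667, 0.4381, 0.0981]
ee_rot: [3.139, 0.001, -0.26]
force: [0.2, -0.9, -0.5]
width: 0.0789
gripper_force: 0.0
```

```bash
python3 - <<'E'
from h import *
plan([(466,440,6,-15)])
im=cv2.cvtColor(grab_frame("side"),4);t=cv2.cvtColor(grab_frame("top"),4)
cv2.imwrite("pics/s7.png",np.hstack([cv2.resize(im[100:200,150:280],None,fx=3,fy=3,interpolation=2),cv2.resize(t[165:265,100:230],None,fx=3,fy=3,interpolation=2)]))
E
```

```text
[466.7 438.1  98.1 -14.9] q [ 1.06  0.41 -0.23 -0.   -0.94  0.25] w 0.07893624388171072 f [ 0.2 -0.9 -0.5]
(466, 440, 6, -15) tx -0.005 ty -0.007 tz 0.368 tw 0.001
```

View pics/s7.png

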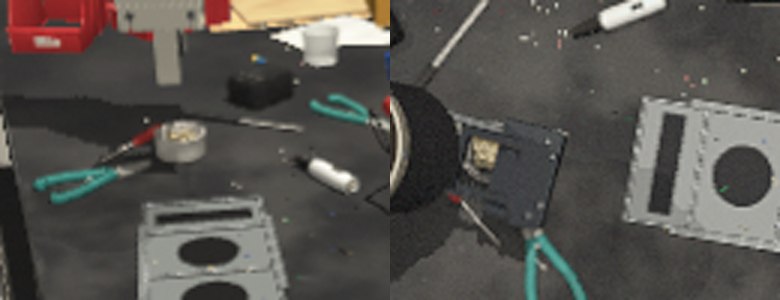

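Side crop: the gripper is above the tin (182,143); pliers and screwdriver stay outside the finger line. Lower and grip.

Emit:
{"fn": "arm_command", "kwargs": {
  "commands": [
    {"tx": 0,"ty": -0.007,"tz": 0.1,"twist": 0},
    {"tx": 0,"ty": -0.007,"tz": 0.2,"twist": 0},
    {"tx": 0,"ty": -0.007,"tz": 0.28,"twist": 0},
    {"tx": 0,"ty": -0.007,"tz": 0.34,"twist": 0},
    {"tx": 0,"ty": -0.007,"tz": 0.37,"twist": 0},
    {"tx": 0,"ty": -0.007,"tz": 0.37,"twist": 0},
    {"tx": 0,"ty": -0.007,"tz": 0.37,"twist": 0},
    {"tx": 0,"ty": -0.007,"tz": 0.37,"twist": 0}
  ]
}}

```text
t: 17.18
eef_pos: [0.468, 0.4403, 0.0085]
ee_rot: [-3.14, -0.001, -0.26]
force: [0.0, 0.1, 0.6]
width: 0.079
gripper_force: 0.0
```

Emit:
{"fn": "arm_command", "kwargs": {
  "commands": [
    {"tx": 0,"ty": 0,"tz": 0,"twist": 0},
    {"tx": 0,"ty": 0,"tz": 0,"twist": 0},
    {"tx": 0,"ty": 0,"tz": 0,"twist": 0},
    {"tx": 0,"ty": 0,"tz": 0,"twist": 0},
    {"tx": 0,"ty": 0,"tz": 0,"twist": 0},
    {"tx": 0,"ty": 0,"tz": 0,"twist": 0},
    {"tx": 0,"ty": 0,"tz": 0,"twist": 0},
    {"tx": 0,"ty": 0,"tz": 0,"twist": 0}
  ],
  "claw": 0.3
}}

```text
t: 17.85
eef_pos: [0.4674, 0.4403, 0.0074]
ee_rot: [-3.141, -0.0, -0.26]
force: [-1.7, 0.1, 5.0]
width: 0.0531
gripper_force: 20.0
```

Emit:
{"fn": "arm_command", "kwargs": {
  "commands": [
    {"tx": 0,"ty": 0,"tz": -0.02,"twist": 0},
    {"tx": 0,"ty": 0,"tz": -0.06,"twist": 0},
    {"tx": 0,"ty": 0,"tz": -0.14,"twist": 0},
    {"tx": 0,"ty": 0,"tz": -0.22,"twist": 0},
    {"tx": 0,"ty": 0,"tz": -0.3,"twist": 0},
    {"tx": 0,"ty": 0,"tz": -0.4,"twist": 0},
    {"tx": 0,"ty": 0,"tz": -0.4,"twist": 0},
    {"tx": 0,"ty": 0,"tz": -0.4,"twist": 0}
  ]
}}

```text
t: 18.52
eef_pos: [0.4679, 0.441, 0.1095]
ee_rot: [-3.138, -0.001, -0.26]
force: [0.2, 0.2, -1.1]
width: 0.0532
gripper_force: 20.0
```

```bash
python3 - <<'E'
from h import *
plan([(430,136,90,-10),(430,136,30,-10),(430,136,9,-10)])
E
```

```text
[467.9 441.  109.5 -14.9] q [ 1.06  0.4  -0.21  0.   -0.96  0.25] w 0.05315007065881145 f [ 0.2  0.2 -1.1]
(430, 136, 90, -10) tx 0.167 ty 1.218 tz 0.078 tw -0.027
(430, 136, 30, -10) tx 0.000 ty -0.000 tz 0.240 tw 0.000
(430, 136, 9, -10) tx 0.000 ty -0.000 tz 0.084 tw 0.000
```

Emit:
{"fn": "arm_command", "kwargs": {
  "commands": [
    {"tx": 0.083,"ty": 0.609,"tz": 0.078,"twist": 0},
    {"tx": 0.083,"ty": 0.609,"tz": 0.078,"twist": 0},
    {"tx": 0.083,"ty": 0.609,"tz": 0.078,"twist": 0},
    {"tx": 0.083,"ty": 0.609,"tz": 0.078,"twist": 0},
    {"tx": 0.083,"ty": 0.609,"tz": 0.078,"twist": 0},
    {"tx": 0.083,"ty": 0.609,"tz": 0.078,"twist": 0},
    {"tx": 0.083,"ty": 0.609,"tz": 0.078,"twist": 0},
    {"tx": 0.083,"ty": 0.609,"tz": 0.078,"twist": 0}
  ]
}}

```text
t: 19.18
eef_pos: [0.4485, 0.2884, 0.0876]
ee_rot: [-3.141, -0.0, -0.26]
force: [0.7, -0.1, -0.9]
width: 0.053
gripper_force: 20.0
```

Emit:
{"fn": "arm_command", "kwargs": {
  "commands": [
    {"tx": 0.083,"ty": 0.609,"tz": 0,"twist": -0.027},
    {"tx": 0.083,"ty": 0.609,"tz": 0,"twist": -0.027},
    {"tx": 0.083,"ty": 0.609,"tz": 0,"twist": -0.027},
    {"tx": 0.083,"ty": 0.609,"tz": 0,"twist": -0.027},
    {"tx": 0.083,"ty": 0.609,"tz": 0.1,"twist": -0.027},
    {"tx": 0.083,"ty": 0.609,"tz": 0.18,"twist": -0.027},
    {"tx": 0.083,"ty": 0.609,"tz": 0.24,"twist": -0.027},
    {"tx": 0.083,"ty": 0.609,"tz": 0.24,"twist": -0.027}
  ]
}}

```text
t: 19.85
eef_pos: [0.428, 0.1346, 0.0252]
ee_rot: [3.138, 0.003, -0.175]
force: [0.4, -0.4, -0.0]
width: 0.053
gripper_force: 20.0
```

```bash
python3 - <<'E'
from h import *
plan([(430,136,10,-10)])
im=cv2.cvtColor(grab_frame("side"),4)
cv2.imwrite("pics/s8.png",cv2.resize(im[110:270,160:320],None,fx=3,fy=3,interpolation=2))
E
```

```text
[428.  134.6  25.2 -10. ] q [ 0.75  0.24 -0.72 -0.   -0.61  0.65] w 0.05295185625821555 f [ 0.4 -0.4 -0. ]
(430, 136, 10, -10) tx 0.007 ty -0.007 tz 0.061 tw -0.000
```

View pics/s8.png

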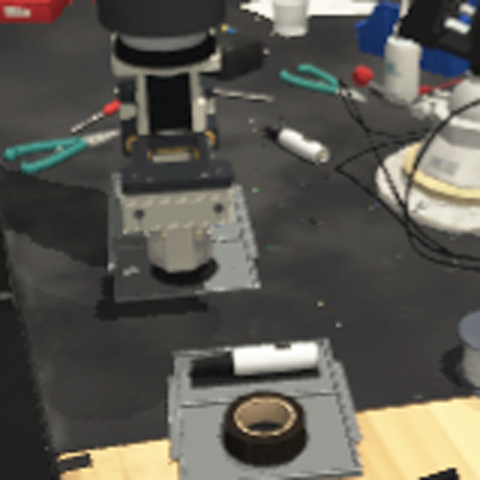

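Tray2 holds tape and connector neatly (crop (263,430), (265,360)); the tin is over its cell. Lower and release.

Emit:
{"fn": "arm_command", "kwargs": {
  "commands": [
    {"tx": 0.004,"ty": -0.004,"tz": 0.03,"twist": 0},
    {"tx": 0.004,"ty": -0.004,"tz": 0.05,"twist": 0},
    {"tx": 0.004,"ty": -0.004,"tz": 0.06,"twist": 0},
    {"tx": 0.004,"ty": -0.004,"tz": 0.067,"twist": 0},
    {"tx": 0.004,"ty": -0.004,"tz": 0.067,"twist": 0},
    {"tx": 0.004,"ty": -0.004,"tz": 0.067,"twist": 0},
    {"tx": 0.004,"ty": -0.004,"tz": 0.067,"twist": 0},
    {"tx": 0.004,"ty": -0.004,"tz": 0.067,"twist": 0}
  ]
}}

```text
t: 20.57
eef_pos: [0.4304, 0.136, 0.0111]
ee_rot: [-3.141, -0.0, -0.175]
force: [-0.8, 0.7, -0.9]
width: 0.0527
gripper_force: 20.0
```

Emit:
{"fn": "arm_command", "kwargs": {
  "commands": [
    {"tx": 0,"ty": 0,"tz": 0,"twist": 0},
    {"tx": 0,"ty": 0,"tz": 0,"twist": 0},
    {"tx": 0,"ty": 0,"tz": 0,"twist": 0},
    {"tx": 0,"ty": 0,"tz": 0,"twist": 0},
    {"tx": 0,"ty": 0,"tz": 0,"twist": 0},
    {"tx": 0,"ty": 0,"tz": -0.1,"twist": 0},
    {"tx": 0,"ty": 0,"tz": -0.25,"twist": 0},
    {"tx": 0,"ty": 0,"tz": -0.4,"twist": 0}
  ],
  "claw": 0.85
}}

```text
t: 21.23
eef_pos: [0.4294, 0.1351, 0.1113]
ee_rot: [3.139, 0.002, -0.175]
force: [2.2, 0.8, -0.4]
width: 0.0745
gripper_force: 0.0
```

```bash
python3 - <<'E'
from h import *
plan([(510,290,140,-40),(593,323.5,140,-69.9),(593,323.5,5,-69.9)])
E
```

```text
[429.4 135.1 111.3 -10. ] q [ 0.74  0.1  -0.62 -0.   -0.85  0.65] w 0.07454374211140898 f [ 2.2  0.8 -0.4]
(510, 290, 140, -40) tx 0.210 ty -0.666 tz -0.115 tw 0.166
(593, 323.5, 140, -69.9) tx 0.168 ty -0.316 tz -0.000 tw 0.166
(593, 323.5, 5, -69.9) tx 0.000 ty -0.000 tz 0.540 tw -0.000
```

Emit:
{"fn": "arm_command", "kwargs": {
  "commands": [
    {"tx": 0.21,"ty": -0.666,"tz": -0.115,"twist": 0.166},
    {"tx": 0.21,"ty": -0.666,"tz": -0.115,"twist": 0.166},
    {"tx": 0.21,"ty": -0.666,"tz": -0.115,"twist": 0.166},
    {"tx": 0.21,"ty": -0.666,"tz": -0.115,"twist": 0.166},
    {"tx": 0.21,"ty": -0.666,"tz": -0.115,"twist": 0.166},
    {"tx": 0.21,"ty": -0.666,"tz": -0.115,"twist": 0.166},
    {"tx": 0.21,"ty": -0.666,"tz": -0.115,"twist": 0.166},
    {"tx": 0.21,"ty": -0.666,"tz": -0.115,"twist": 0.166}
  ],
  "claw": 0.6
}}

```text
t: 21.9
eef_pos: [0.5102, 0.2898, 0.1389]
ee_rot: [3.14, 0.0, -0.696]
force: [-0.4, -0.6, -0.1]
width: 0.0526
gripper_force: 0.0
```

Emit:
{"fn": "arm_command", "kwargs": {
  "commands": [
    {"tx": 0.168,"ty": -0.316,"tz": 0,"twist": 0.166},
    {"tx": 0.168,"ty": -0.316,"tz": 0,"twist": 0.166},
    {"tx": 0.168,"ty": -0.316,"tz": 0,"twist": 0.166},
    {"tx": 0.168,"ty": -0.316,"tz": 0,"twist": 0.166},
    {"tx": 0.168,"ty": -0.316,"tz": 0,"twist": 0.166},
    {"tx": 0.168,"ty": -0.316,"tz": 0,"twist": 0.166},
    {"tx": 0.168,"ty": -0.316,"tz": 0,"twist": 0.166},
    {"tx": 0.168,"ty": -0.316,"tz": 0,"twist": 0.166}
  ]
}}

```text
t: 22.57
eef_pos: [0.5935, 0.324, 0.1401]
ee_rot: [-3.141, 0.0, -1.215]
force: [-0.8, -0.0, -0.3]
width: 0.0523
gripper_force: 0.0
```

```bash
python3 - <<'E'
from h import *
plan([(593,323.5,5,-69.9)])
im=cv2.cvtColor(grab_frame("side"),4);t=cv2.cvtColor(grab_frame("top"),4)
cv2.imwrite("pics/s9.png",np.hstack([cv2.resize(im[80:210,190:330],None,fx=2.8,fy=2.8,interpolation=2),cv2.resize(t[120:250,110:250],None,fx=2.8,fy=2.8,interpolation=2)]))
E
```

```text
[593.5 324.  140.1 -69.6] q [ 0.79  0.42 -0.1  -0.   -1.05 -0.43] w 0.052275639852443594 f [-0.8 -0.  -0.3]
(593, 323.5, 5, -69.9) tx 0.001 ty 0.002 tz 0.540 tw 0.002
```

View pics/s9.png

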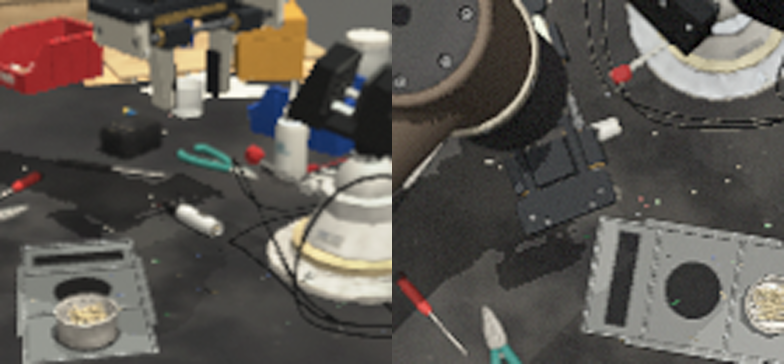

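The tin sits in its end cell; the connector (side crop (200,220)) is free, with bottle and vise clear of the descent. Lower, close, lift.

Emit:
{"fn": "arm_command", "kwargs": {
  "commands": [
    {"tx": 0,"ty": 0.002,"tz": 0.1,"twist": 0.002},
    {"tx": 0,"ty": 0.002,"tz": 0.2,"twist": 0.002},
    {"tx": 0,"ty": 0.002,"tz": 0.3,"twist": 0.002},
    {"tx": 0,"ty": 0.002,"tz": 0.4,"twist": 0.002},
    {"tx": 0,"ty": 0.002,"tz": 0.48,"twist": 0.002},
    {"tx": 0,"ty": 0.002,"tz": 0.52,"twist": 0.002},
    {"tx": 0,"ty": 0.002,"tz": 0.54,"twist": 0.002},
    {"tx": 0,"ty": 0.002,"tz": 0.54,"twist": 0.002}
  ]
}}

```text
t: 23.33
eef_pos: [0.5931, 0.324, 0.004]
ee_rot: [3.14, -0.001, -1.224]
force: [0.6, 0.2, 0.6]
width: 0.0526
gripper_force: 0.0
```

Emit:
{"fn": "arm_command", "kwargs": {
  "commands": [
    {"tx": 0,"ty": 0,"tz": 0,"twist": 0},
    {"tx": 0,"ty": 0,"tz": 0,"twist": 0},
    {"tx": 0,"ty": 0,"tz": 0,"twist": 0},
    {"tx": 0,"ty": 0,"tz": 0,"twist": 0},
    {"tx": 0,"ty": 0,"tz": 0,"twist": 0},
    {"tx": 0,"ty": 0,"tz": 0,"twist": 0},
    {"tx": 0,"ty": 0,"tz": 0,"twist": 0},
    {"tx": 0,"ty": 0,"tz": 0,"twist": 0}
  ],
  "claw": 0
}}

```text
t: 24.0
eef_pos: [0.5936, 0.3244, 0.0051]
ee_rot: [-3.141, 0.0, -1.224]
force: [-1.4, -0.5, 4.1]
width: 0.0184
gripper_force: 20.0
```

Emit:
{"fn": "arm_command", "kwargs": {
  "commands": [
    {"tx": 0,"ty": 0,"tz": -0.02,"twist": 0},
    {"tx": 0,"ty": 0,"tz": -0.06,"twist": 0},
    {"tx": 0,"ty": 0,"tz": -0.14,"twist": 0},
    {"tx": 0,"ty": 0,"tz": -0.22,"twist": 0},
    {"tx": 0,"ty": 0,"tz": -0.3,"twist": 0},
    {"tx": 0,"ty": 0,"tz": -0.4,"twist": 0},
    {"tx": 0,"ty": 0,"tz": -0.4,"twist": 0},
    {"tx": 0,"ty": 0,"tz": -0.4,"twist": 0}
  ]
}}

```text
t: 24.67
eef_pos: [0.5943, 0.325, 0.1073]
ee_rot: [-3.138, 0.002, -1.224]
force: [0.2, -0.5, -1.9]
width: 0.019
gripper_force: 20.0
```

```bash
python3 - <<'E'
from h import *
plan([(530,310,100,-40),(463,285.5,80,-9.8),(463,285.5,8,-9.8)])
E
```

```text
[594.3 325.  107.3 -70.1] q [ 0.79  0.45 -0.13  0.   -0.98 -0.44] w 0.019008684199426543 f [ 0.2 -0.5 -1.9]
(530, 310, 100, -40) tx -0.031 ty 0.262 tz 0.029 tw -0.167
(463, 285.5, 80, -9.8) tx -0.142 ty 0.247 tz 0.080 tw -0.168
(463, 285.5, 8, -9.8) tx 0.000 ty -0.000 tz 0.288 tw -0.000
```

Emit:
{"fn": "arm_command", "kwargs": {
  "commands": [
    {"tx": -0.031,"ty": 0.262,"tz": 0.029,"twist": -0.167},
    {"tx": -0.031,"ty": 0.262,"tz": 0.029,"twist": -0.167},
    {"tx": -0.031,"ty": 0.262,"tz": 0.029,"twist": -0.167},
    {"tx": -0.031,"ty": 0.262,"tz": 0.029,"twist": -0.167},
    {"tx": -0.031,"ty": 0.262,"tz": 0.029,"twist": -0.167},
    {"tx": -0.031,"ty": 0.262,"tz": 0.029,"twist": -0.167},
    {"tx": -0.031,"ty": 0.262,"tz": 0.029,"twist": -0.167},
    {"tx": -0.031,"ty": 0.262,"tz": 0.029,"twist": -0.167}
  ]
}}

```text
t: 25.33
eef_pos: [0.5292, 0.3091, 0.0969]
ee_rot: [3.141, 0.0, -0.703]
force: [0.2, -0.5, 0.3]
width: 0.0186
gripper_force: 20.0
```

Emit:
{"fn": "arm_command", "kwargs": {
  "commands": [
    {"tx": -0.142,"ty": 0.247,"tz": 0.08,"twist": -0.168},
    {"tx": -0.142,"ty": 0.247,"tz": 0.08,"twist": -0.168},
    {"tx": -0.142,"ty": 0.247,"tz": 0.08,"twist": -0.168},
    {"tx": -0.142,"ty": 0.247,"tz": 0.08,"twist": -0.168},
    {"tx": -0.142,"ty": 0.247,"tz": 0.08,"twist": -0.168},
    {"tx": -0.142,"ty": 0.247,"tz": 0.08,"twist": -0.168},
    {"tx": -0.142,"ty": 0.247,"tz": 0.08,"twist": -0.168},
    {"tx": -0.142,"ty": 0.247,"tz": 0.08,"twist": -0.168}
  ]
}}

```text
t: 26.0
eef_pos: [0.4624, 0.2849, 0.0772]
ee_rot: [3.141, 0.0, -0.175]
force: [0.6, -0.1, -0.4]
width: 0.0188
gripper_force: 20.0
```

```bash
python3 - <<'E'
from h import *
plan([(463,285.5,8,-9.8)])
E
```

```text
[462.4 284.9  77.2 -10. ] q [ 0.91  0.29 -0.47 -0.   -0.81  0.48] w 0.01882288867597975 f [ 0.6 -0.1 -0.4]
(463, 285.5, 8, -9.8) tx 0.002 ty -0.003 tz 0.277 tw -0.001
```

Emit:
{"fn": "arm_command", "kwargs": {
  "commands": [
    {"tx": 0,"ty": 0,"tz": 0.1,"twist": 0},
    {"tx": 0,"ty": 0,"tz": 0.18,"twist": 0},
    {"tx": 0,"ty": 0,"tz": 0.24,"twist": 0},
    {"tx": 0,"ty": 0,"tz": 0.265,"twist": 0},
    {"tx": 0,"ty": 0,"tz": 0.278,"twist": 0},
    {"tx": 0,"ty": 0,"tz": 0.278,"twist": 0},
    {"tx": 0,"ty": 0,"tz": 0.278,"twist": 0},
    {"tx": 0,"ty": 0,"tz": 0.278,"twist": 0}
  ]
}}

```text
t: 26.67
eef_pos: [0.4626, 0.2852, 0.0083]
ee_rot: [-3.141, -0.001, -0.173]
force: [-0.5, 0.1, -0.5]
width: 0.0188
gripper_force: 20.0
```

Emit:
{"fn": "arm_command", "kwargs": {
  "commands": [
    {"tx": 0,"ty": 0,"tz": 0,"twist": 0},
    {"tx": 0,"ty": 0,"tz": 0,"twist": 0},
    {"tx": 0,"ty": 0,"tz": 0,"twist": 0},
    {"tx": 0,"ty": 0,"tz": 0,"twist": 0},
    {"tx": 0,"ty": 0,"tz": 0,"twist": 0},
    {"tx": 0,"ty": 0,"tz": -0.1,"twist": 0},
    {"tx": 0,"ty": 0,"tz": -0.25,"twist": 0},
    {"tx": 0,"ty": 0,"tz": -0.4,"twist": 0}
  ],
  "claw": 0.4
}}

```text
t: 27.33
eef_pos: [0.4616, 0.284, 0.108]
ee_rot: [3.139, 0.002, -0.172]
force: [1.4, 1.6, -0.3]
width: 0.035
gripper_force: 0.0
```

```bash
python3 - <<'E'
from h import *
plan([(510,105,120,-10),(598,-74,120,-10),(598,-74,10,-10)])
E
```

```text
[461.6 284.  108.   -9.9] q [ 0.91  0.25 -0.44 -0.   -0.88  0.49] w 0.034957423308167576 f [ 1.4  1.6 -0.3]
(510, 105, 120, -10) tx 0.313 ty 0.672 tz -0.048 tw 0.001
(598, -74, 120, -10) tx 0.471 ty 0.644 tz -0.000 tw 0.000
(598, -74, 10, -10) tx 0.000 ty -0.000 tz 0.440 tw 0.000
```

Emit:
{"fn": "arm_command", "kwargs": {
  "commands": [
    {"tx": 0.313,"ty": 0.672,"tz": -0.048,"twist": 0},
    {"tx": 0.313,"ty": 0.672,"tz": -0.048,"twist": 0},
    {"tx": 0.313,"ty": 0.672,"tz": -0.048,"twist": 0},
    {"tx": 0.313,"ty": 0.672,"tz": -0.048,"twist": 0},
    {"tx": 0.313,"ty": 0.672,"tz": -0.048,"twist": 0},
    {"tx": 0.313,"ty": 0.672,"tz": -0.048,"twist": 0},
    {"tx": 0.313,"ty": 0.672,"tz": -0.048,"twist": 0},
    {"tx": 0.313,"ty": 0.672,"tz": -0.048,"twist": 0}
  ],
  "claw": 0.95
}}

```text
t: 28.0
eef_pos: [0.5106, 0.1061, 0.1198]
ee_rot: [-3.141, -0.0, -0.172]
force: [-0.4, 0.8, -0.3]
width: 0.0809
gripper_force: 0.0
```

Emit:
{"fn": "arm_command", "kwargs": {
  "commands": [
    {"tx": 0.487,"ty": 0.645,"tz": 0,"twist": 0},
    {"tx": 0.487,"ty": 0.645,"tz": 0,"twist": 0},
    {"tx": 0.487,"ty": 0.645,"tz": 0,"twist": 0},
    {"tx": 0.487,"ty": 0.645,"tz": 0,"twist": 0},
    {"tx": 0.487,"ty": 0.645,"tz": 0,"twist": 0},
    {"tx": 0.487,"ty": 0.645,"tz": 0,"twist": 0},
    {"tx": 0.487,"ty": 0.645,"tz": 0,"twist": 0},
    {"tx": 0.487,"ty": 0.645,"tz": 0,"twist": 0}
  ]
}}

```text
t: 28.67
eef_pos: [0.6027, -0.0729, 0.1193]
ee_rot: [3.141, 0.001, -0.172]
force: [-0.5, 0.1, -1.1]
width: 0.0833
gripper_force: 0.0
```

```bash
python3 - <<'E'
from h import *
plan([(602,-75,10,-10)])
for c in("side","top"):
    grab_frame(c)
    for q in boxes_of("reel_mid",c)[:2]: print(c,q)
E
```

```text
[602.7 -72.9 119.3  -9.8] q [ 0.2   0.34 -0.28 -0.   -0.95  1.2 ] w 0.08332396248680028 f [-0.5  0.1 -1.1]
(602, -75, 10, -10) tx -0.001 ty 0.009 tz 0.437 tw 0.001
side {'rect': [311.1, 212.5, 339.5, 243.3], 'score': 0.71}
top {'rect': [314.4, 168.2, 332.8, 171.9], 'score': 0.57}
```

Reel unmoved (side box 311–339, 213–243). Lower, close, lift.

Emit:
{"fn": "arm_command", "kwargs": {
  "commands": [
    {"tx": 0,"ty": 0.006,"tz": 0.1,"twist": 0},
    {"tx": 0,"ty": 0.006,"tz": 0.2,"twist": 0},
    {"tx": 0,"ty": 0.006,"tz": 0.3,"twist": 0},
    {"tx": 0,"ty": 0.006,"tz": 0.38,"twist": 0},
    {"tx": 0,"ty": 0.006,"tz": 0.42,"twist": 0},
    {"tx": 0,"ty": 0.006,"tz": 0.435,"twist": 0},
    {"tx": 0,"ty": 0.006,"tz": 0.435,"twist": 0},
    {"tx": 0,"ty": 0.006,"tz": 0.435,"twist": 0}
  ]
}}

```text
t: 29.53
eef_pos: [0.6035, -0.0748, 0.0121]
ee_rot: [-3.141, -0.001, -0.171]
force: [-0.6, 0.5, 0.2]
width: 0.0833
gripper_force: 0.0
```

Emit:
{"fn": "arm_command", "kwargs": {
  "commands": [
    {"tx": 0,"ty": 0,"tz": 0,"twist": 0},
    {"tx": 0,"ty": 0,"tz": 0,"twist": 0},
    {"tx": 0,"ty": 0,"tz": 0,"twist": 0},
    {"tx": 0,"ty": 0,"tz": 0,"twist": 0},
    {"tx": 0,"ty": 0,"tz": 0,"twist": 0},
    {"tx": 0,"ty": 0,"tz": 0,"twist": 0},
    {"tx": 0,"ty": 0,"tz": 0,"twist": 0},
    {"tx": 0,"ty": 0,"tz": 0,"twist": 0}
  ],
  "claw": 0.3,
  "grip_force": 35
}}

```text
t: 30.2
eef_pos: [0.6028, -0.0755, 0.0115]
ee_rot: [3.141, -0.0, -0.172]
force: [-2.1, -1.8, 5.8]
width: 0.0531
gripper_force: 35.0
```

Emit:
{"fn": "arm_command", "kwargs": {
  "commands": [
    {"tx": 0,"ty": 0,"tz": -0.02,"twist": 0},
    {"tx": 0,"ty": 0,"tz": -0.06,"twist": 0},
    {"tx": 0,"ty": 0,"tz": -0.14,"twist": 0},
    {"tx": 0,"ty": 0,"tz": -0.22,"twist": 0},
    {"tx": 0,"ty": 0,"tz": -0.3,"twist": 0},
    {"tx": 0,"ty": 0,"tz": -0.4,"twist": 0},
    {"tx": 0,"ty": 0,"tz": -0.4,"twist": 0},
    {"tx": 0,"ty": 0,"tz": -0.4,"twist": 0}
  ]
}}

```text
t: 30.87
eef_pos: [0.6036, -0.0748, 0.1129]
ee_rot: [-3.14, -0.003, -0.172]
force: [-0.5, 0.4, -3.9]
width: 0.053
gripper_force: 35.0
```

```bash
python3 - <<'E'
from h import *
plan([(520,60,110,-55),(444,216,110,-100),(444,216,13,-100)])
E
```

```text
[603.6 -74.8 112.9  -9.9] q [ 0.2   0.34 -0.29 -0.   -0.93  1.2 ] w 0.053011471808622375 f [-0.5  0.4 -3.9]
(520, 60, 110, -55) tx -0.422 ty -0.474 tz 0.012 tw 0.251
(444, 216, 110, -100) tx -0.686 ty -0.109 tz -0.000 tw 0.250
(444, 216, 13, -100) tx -0.000 ty 0.000 tz 0.388 tw 0.000
```

Emit:
{"fn": "arm_command", "kwargs": {
  "commands": [
    {"tx": -0.422,"ty": -0.474,"tz": 0.012,"twist": 0.251},
    {"tx": -0.422,"ty": -0.474,"tz": 0.012,"twist": 0.251},
    {"tx": -0.422,"ty": -0.474,"tz": 0.012,"twist": 0.251},
    {"tx": -0.422,"ty": -0.474,"tz": 0.012,"twist": 0.251},
    {"tx": -0.422,"ty": -0.474,"tz": 0.012,"twist": 0.251},
    {"tx": -0.422,"ty": -0.474,"tz": 0.012,"twist": 0.251},
    {"tx": -0.422,"ty": -0.474,"tz": 0.012,"twist": 0.251},
    {"tx": -0.422,"ty": -0.474,"tz": 0.012,"twist": 0.251}
  ]
}}

```text
t: 31.53
eef_pos: [0.5179, 0.0598, 0.1071]
ee_rot: [3.14, 0.001, -0.964]
force: [0.4, 0.5, -2.3]
width: 0.053
gripper_force: 35.0
```

Emit:
{"fn": "arm_command", "kwargs": {
  "commands": [
    {"tx": -0.686,"ty": -0.109,"tz": 0,"twist": 0.25},
    {"tx": -0.686,"ty": -0.109,"tz": 0,"twist": 0.25},
    {"tx": -0.686,"ty": -0.109,"tz": 0,"twist": 0.25},
    {"tx": -0.686,"ty": -0.109,"tz": 0,"twist": 0.25},
    {"tx": -0.686,"ty": -0.109,"tz": 0,"twist": 0.25},
    {"tx": -0.686,"ty": -0.109,"tz": 0,"twist": 0.25},
    {"tx": -0.686,"ty": -0.109,"tz": 0,"twist": 0.25},
    {"tx": -0.686,"ty": -0.109,"tz": 0,"twist": 0.25}
  ]
}}

```text
t: 32.2
eef_pos: [0.4423, 0.2159, 0.1074]
ee_rot: [3.14, -0.001, -1.747]
force: [-0.8, 0.6, -3.8]
width: 0.0535
gripper_force: 35.0
```

Emit:
{"fn": "arm_command", "kwargs": {
  "commands": [
    {"tx": 0,"ty": 0,"tz": 0.1,"twist": 0},
    {"tx": 0,"ty": 0,"tz": 0.2,"twist": 0},
    {"tx": 0,"ty": 0,"tz": 0.28,"twist": 0},
    {"tx": 0,"ty": 0,"tz": 0.32,"twist": 0},
    {"tx": 0,"ty": 0,"tz": 0.32,"twist": 0},
    {"tx": 0,"ty": 0,"tz": 0.32,"twist": 0},
    {"tx": 0,"ty": 0,"tz": 0.32,"twist": 0},
    {"tx": 0,"ty": 0,"tz": 0.32,"twist": 0}
  ]
}}

```text
t: 32.87
eef_pos: [0.4437, 0.2161, 0.029]
ee_rot: [-3.141, 0.001, -1.745]
force: [-0.2, 1.0, -4.0]
width: 0.0531
gripper_force: 35.0
```

```bash
python3 - <<'E'
from h import *
plan([(444,216,14.5,-100)])
im=cv2.cvtColor(grab_frame("side"),4)
cv2.imwrite("pics/s10.png",cv2.resize(im[130:230,170:290],None,fx=4,fy=4,interpolation=2))
E
```

```text
[ 443.7  216.1   29.  -100. ] q [ 0.85  0.29 -0.63  0.   -0.65 -1.03] w 0.05306436321744467 f [-0.2  1.  -4. ]
(444, 216, 14.5, -100) tx 0.000 ty -0.001 tz 0.058 tw 0.000
```

View pics/s10.png

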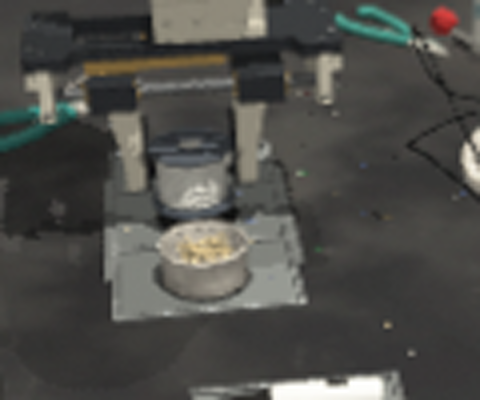

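Reel hangs level over the middle cell (crop (192,175)) between the tin and connector. Lower, release, retreat.

Emit:
{"fn": "arm_command", "kwargs": {
  "commands": [
    {"tx": 0,"ty": 0,"tz": 0.025,"twist": 0},
    {"tx": 0,"ty": 0,"tz": 0.042,"twist": 0},
    {"tx": 0,"ty": 0,"tz": 0.05,"twist": 0},
    {"tx": 0,"ty": 0,"tz": 0.055,"twist": 0},
    {"tx": 0,"ty": 0,"tz": 0.055,"twist": 0},
    {"tx": 0,"ty": 0,"tz": 0.055,"twist": 0},
    {"tx": 0,"ty": 0,"tz": 0.055,"twist": 0},
    {"tx": 0,"ty": 0,"tz": 0.055,"twist": 0}
  ]
}}

```text
t: 33.58
eef_pos: [0.4428, 0.2155, 0.0145]
ee_rot: [3.141, -0.0, -1.746]
force: [-3.7, -2.2, 5.8]
width: 0.0531
gripper_force: 35.0
```

Emit:
{"fn": "arm_command", "kwargs": {
  "commands": [
    {"tx": 0,"ty": 0,"tz": 0,"twist": 0},
    {"tx": 0,"ty": 0,"tz": 0,"twist": 0},
    {"tx": 0,"ty": 0,"tz": 0,"twist": 0},
    {"tx": 0,"ty": 0,"tz": 0,"twist": 0},
    {"tx": 0,"ty": 0,"tz": 0,"twist": 0},
    {"tx": 0,"ty": 0,"tz": -0.1,"twist": 0},
    {"tx": 0,"ty": 0,"tz": -0.25,"twist": 0},
    {"tx": 0,"ty": 0,"tz": -0.4,"twist": 0}
  ],
  "claw": 0.9
}}

```text
t: 34.25
eef_pos: [0.4424, 0.215, 0.1147]
ee_rot: [3.14, -0.003, -1.746]
force: [1.4, 1.7, 0.3]
width: 0.0787
gripper_force: 0.0
```

Emit:
{"fn": "arm_command", "kwargs": {
  "commands": [
    {"tx": -0.9,"ty": 0,"tz": -0.2,"twist": 0},
    {"tx": -0.9,"ty": 0,"tz": -0.2,"twist": 0},
    {"tx": -0.9,"ty": 0,"tz": -0.2,"twist": 0},
    {"tx": -0.9,"ty": 0,"tz": -0.2,"twist": 0},
    {"tx": -0.9,"ty": 0,"tz": -0.2,"twist": 0},
    {"tx": -0.9,"ty": 0,"tz": -0.2,"twist": 0},
    {"tx": -0.9,"ty": 0,"tz": -0.2,"twist": 0},
    {"tx": -0.9,"ty": 0,"tz": -0.2,"twist": 0}
  ]
}}

```text
t: 34.92
eef_pos: [0.482, 0.4384, 0.1636]
ee_rot: [3.141, -0.001, -1.745]
force: [-0.3, -0.6, -0.6]
width: 0.079
gripper_force: 0.0
```

```bash
python3 - <<'E'
from h import *
plan([])
im=cv2.cvtColor(grab_frame("side"),4);t=cv2.cvtColor(grab_frame("top"),4)
cv2.imwrite("pics/s11.png",np.hstack([cv2.resize(im[130:290,170:300],None,fx=3,fy=3,interpolation=2),cv2.resize(t[150:310,230:360] if 0 else t[180:260,165:360],(400,480),interpolation=2)]))
E
```

```text
[ 482.   438.4  163.6 -100. ] q [ 1.04  0.36 -0.13 -0.   -1.08 -1.21] w 0.07899645556920351 f [-0.3 -0.6 -0.6]
```

View pics/s11.png

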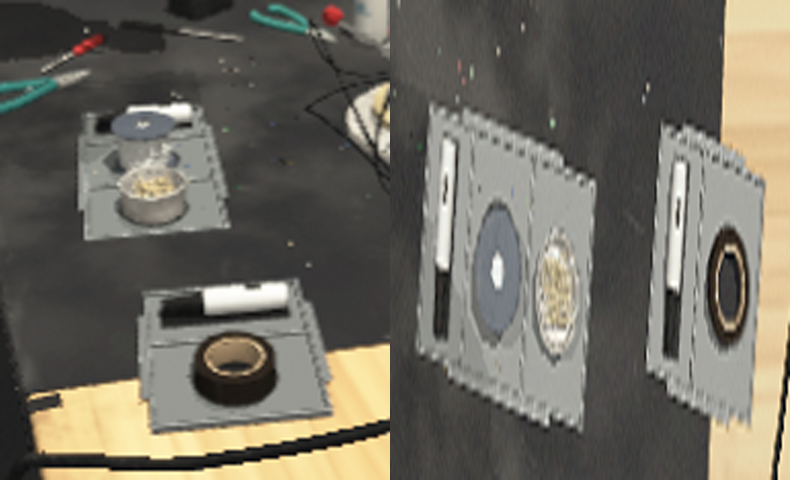

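All five lie level in their cells (reel, tin and connector in tray3; tape and connector in tray2). I'll check the reel and tin numerically, then hand in.

```bash
python3 - <<'E'
from h import *
grab_frame("top");ok=True
th=np.radians(-9.9);y=np.array([-np.sin(th),np.cos(th)]);x=np.array([np.cos(th),np.sin(th)])
for n,z,c in(("reel_mid",43,(444,216.3)),("tin_mid",30,(430,136.4)),("tape_mid",22,(430.2,-88.8))):
    best=None
    for r in regions_of(n,"top"):
        uv=np.argwhere(r["region"])[:,::-1].mean(0);d=at("top",uv,z/1000)[:2]*1000-c
        if best is None or np.hypot(*d)<np.hypot(*best): best=d
    print(n,None if best is None else (best@x,best@y))
    ok&=best is not None and abs(best@y)<8.5 and abs(best@x)<20
if ok: print(job_done())
E
```

```text
reel_mid (np.float64(-2.4326717612421955), np.float64(-3.6841574821342458))
tin_mid (np.float64(0.34341274716578163), np.float64(0.3403429932762131))
tape_mid (np.float64(0.28044373764139363), np.float64(-1.0565290778171967))
the job is handed in; nothing more can be done
None
```

Both kits are made up and the job was handed in at about 35 s. The last pictures show all five things level in their cells, with the reel, tin and tape within about 5 mm of centre; the verdict itself was not shown.

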